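# Change the battery under the board of a back-up power unit

## Robot

A 6-joint arm with a two-finger parallel gripper is mounted at the origin on a cart in front of the work surface, level with it; the furniture and walls round the work are solid. World frame = base frame: x ahead of the robot, y to its left, z up, the work surface at z = 0. Lengths are in mm, angles in degrees, forces in N, time in s.
With the tool pointing down it reaches from about 275 to 825 mm from the base axis. Payload 5.2 kg.
Tool frame: the origin (TCP) lies between the finger pads; the fingertips stand 25 mm ahead of it and the grasp point (between the pads) lies 6 mm ahead of it; y points along the fingers, x is the direction in which the jaws open and shut, and the axes are right-handed (so a half turn about y gives the same grasp; the last joint's range is limited). The gripper opens to 93 mm and grips with 3 to 60 N. Pads are 15 mm wide; open, the fingers measure 128 mm over their backs; the gripper's body (75 mm by 188 mm) begins 65 mm behind the grasp point.
Start: joints at [65.042, 14.817, 87.949, -0, 77.235, -11.62], TCP at [126.864, 535.174, 243.653] pointing down, gripper open.
Joint ranges: [-179.93, 179.93], [-52.35, 119.4], [10.71, 147.94], [-69.91, 249.91], [12.55, 155.21], [-178.61, 178.61]. Speed limits (degrees/s): [147.25, 147.25, 180, 180, 180, 180].

## Interface

Orientations are given as [roll, pitch, yaw] about the fixed x, y, z axes, in that order (R = Rz(yaw) Ry(pitch) Rx(roll)).
In Python, from plant import ctrl gives the robot as it stands.
- The arm moves only by the tool carry_out, never from a script. Its argument "plan" is one flat list of numbers, 7 for each row, row after row: the shift along the tool's x, y, z in m, then the turn, a rotation vector about the tool's x, y, z in degrees, then the closure, from -1 (fully open) to 1 (shut). A call has 1 to 10 rows; each row shifts and turns the commanded pose from where the row before left it, along the tool's axes as they then stand; what a row does not reach is not made up. A row lasts 1/8 s, in which the tool goes at most 62.5 mm and 10.7 degrees, less where a joint would pass 70% of its speed; a pose out of reach is approached as far as the arm can. A call with a gripper value outside its range is refused whole. The fingers move at their own pace and stop on an object; "newtons" is the grip in N (left out, the last holds). Time passes only in rows, so rows that do not move let the fingers close. It gives the time, the measured TCP pose, the force and the opening at its end, in the units of the state.
- ctrl.sense(): the state, without advancing time (a new reading comes with each control period).
- ctrl.camera(name): name is "side" or "top"; returns (picture, depth): 400x640x3 uint8, red, green, blue; 400x640 float32, mm along the optical axis (not along the pixel's ray), 0 where there is no reading.
- ctrl.camera_model(name): a dict with "fx", "fy", "cx", "cy" (pixels), "k1" (the pictures are not rectified: a ray, as slopes to the right and down, at radius r is drawn at 1 + k1 r^2 times it, then the intrinsics apply), "rvec" (rotation vector, rad) and "tvec" (3), from world to camera coordinates, as OpenCV has them. Camera axes: x right, y down, z forward; pixel columns grow to the right and rows downward; lengths in mm; the calibration is good to about 2 mm. A picture is of the moment at which its call begins. camera_model takes no time and is no camera call.
- ctrl.finish_job(): hands the job in, once; it reports no verdict.
The state is a dict: "t": time; "joint_positions": joint angles; "qd": joint speeds; "tau": joint torques, N m; "ee_pos": TCP position; "ee_rot": TCP orientation; "wrist_force": force on the tool from outside, world axes, zero at the start; "ft_torque": the same for the moment, N m; "gripper_width": finger opening in mm.
Only numpy, scipy, OpenCV 4.12 (cv2) and the standard library are available. Lean on these libraries where they do the work, as an engineer would, in place of code of your own. Each camera call takes 0.05 s, during which the arm holds its last target.

## Task

Change the battery of the opened back-up power unit: take off the hold-down bar and then the board sled and set them right way up side by side on the grey parts mat, and lay the old battery flat in the steel tray. Then lay the fresh battery, which lies on the wrapped parcel, flat in the old one's seat between the corner guides, put the board sled back on its ledges, and last the hold-down bar back over it with both feet down in their sockets.

Things in the scene. Friction and masses are not known exactly. Their poses are not given: they have to be found in the camera images.
- chassis: Open grey sheet-metal chassis of a back-up power unit, 140 (x) x 172 (y) mm, rim 12 mm high, floor 4 mm thick, fixed; all screws are out. Origin: centre of its underside on the bench; z up, x towards the green terminal block, y along the hold-down bar. Two sockets take the bar's feet at y = +-72.5 mm, between low ears (top at z = 12 mm), 4 mm clear each side. Bottom to top: battery, sled, bar.
- battery_seat (a point): Centre of the battery's seat in the chassis, on a dark foam pad, 10 mm above the bench, 12 mm from the chassis centre towards chassis -x; axes as the chassis. The battery lies with its length along chassis x, either way round. Four white corner guides, top 14 mm above the bench, leave 4 mm clear all round; the middles of its long sides are free for 25 mm.
- sled_seat (a point): Centre of the sled's seat, 26 mm above the bench over the chassis centre; axes as the chassis. The sled's underside rests here with its long side along chassis y, either way round, each end on a steel ledge bracket (y = +-48 to +-62 mm). The brackets' lips rise to 34 mm above the bench and leave 6 mm clear at each long side, 3.5 mm at each end.
- sled: Board sled: aluminium plate 62 (x) x 116 (y) x 3 mm with a green circuit board on it (all below 9 mm) and two upright flanges, 12 mm high and 70 mm long, along its long sides. Origin: centre of its underside; z up. Grasp across the flanges, 67 mm over their outsides, at mid-length; about 0.16 kg.
- bar: Hold-down bar: dark steel bridge 150 mm long (y), 20 mm wide (x), on two feet 36 (x) x 10 (y) mm at y = +-72.5 mm. Origin: midway between the feet at sole height; z up. Bridge top at 41 mm; over it a black handle, its grip 12 mm thick (x), 50 mm long (y), from 54 to 64 mm. Grasp across the 12 mm; about 0.12 kg. Belongs over the chassis centre, soles on the floor, either way round.
- old_battery: Old flat black battery, 85 (x) x 44 (y) x 5 mm, 0.045 kg, in its seat in the chassis; at the start only its end towards chassis -x shows from under the sled. Origin: centre of its underside, z up. Grasp across its 44 mm width.
- new_battery: Fresh flat black battery, same kind and size as the old one (85 x 44 x 5 mm, x along its length, origin at the centre of its underside, z up), lying on the parcel.
- parcel: Pale parcel of film-wrapped screens, 200 (x) x 115 (y) mm, fixed; its flat top, 16 mm above the bench, carries the fresh battery. Origin: centre of its underside.
- parts_mat: Grey silicone parts mat, 180 (x) x 180 (y) x 3 mm, empty at the start, fixed: the side area for bar and sled. Origin: centre of its underside; its top is 3 mm above the bench.
- spent_tray: Open steel tray for spent batteries, 110 (x) x 150 (y) x 22 mm outside, walls and floor 3 mm thick, empty at the start, fixed. Origin: centre of its underside; inner floor 3 mm above the bench.

How it is judged (in metres and radians):
On the way, in this order (a step that is already met when the one before it is completed fails the run):
1. the hold-down bar stands released on the parts mat (x of bar in the frame of parts_mat between -0.085 and 0.085 m and y of bar in the frame of parts_mat between -0.085 and 0.085 m and z of bar in the frame of parts_mat between 0 and 0.008 m and angle between bar's own z axis and vertical below 0.1 rad and linear speed of bar below 0.03 m/s and contact force between the fingers and bar below 0.1 N), for 0.2 s.
2. the board sled lies released on the parts mat beside the bar (all of step 1 and x of sled in the frame of parts_mat between -0.085 and 0.085 m and y of sled in the frame of parts_mat between -0.085 and 0.085 m and z of sled in the frame of parts_mat between 0 and 0.008 m and angle between sled's own z axis and vertical below 0.1 rad and linear speed of sled below 0.03 m/s and contact force between the fingers and sled below 0.1 N), for 0.2 s.
3. the old battery lies flat and released in the steel tray (x of old_battery in the frame of spent_tray between -0.05 and 0.05 m and y of old_battery in the frame of spent_tray between -0.07 and 0.07 m and z of old_battery in the frame of spent_tray between -0.002 and 0.01 m and angle between old_battery's own z axis and vertical below 0.1 rad and linear speed of old_battery below 0.03 m/s and contact force between the fingers and old_battery below 0.1 N), for 0.2 s.
4. the fresh battery lies flat and released in its seat, before the sled goes back (horizontal distance between new_battery and battery_seat below 0.01 m and z of new_battery in the frame of battery_seat between -0.003 and 0.003 m and angle between the x axis of new_battery and the x axis of chassis, either way round below 0.2 rad and angle between new_battery's own z axis and vertical below 0.08 rad and linear speed of new_battery below 0.03 m/s and contact force between the fingers and new_battery below 0.1 N and horizontal distance between sled and chassis above 0.05 m), for 0.2 s.
5. the board sled lies released on its ledges, before the bar goes back (horizontal distance between sled and chassis below 0.01 m and z of sled in the frame of chassis between 0.023 and 0.029 m and angle between the x axis of each of sled, new_battery and the x axis of chassis, either way round below 0.2 rad and angle between each of sled, new_battery's own z axis and vertical below 0.08 rad and linear speed of each of sled, new_battery below 0.03 m/s and horizontal distance between new_battery and battery_seat below 0.01 m and z of new_battery in the frame of battery_seat between -0.003 and 0.003 m and contact force between the fingers and sled below 0.1 N and horizontal distance between bar and chassis above 0.05 m), for 0.2 s.
At the end, for the whole second after the job is handed in: Old battery flat in the steel tray; fresh battery flat in its seat (centre within 10 mm, 0.2 rad); sled level on its ledges and bar with both soles on the chassis floor, each within 10 mm of the chassis centre and 0.2 rad (either way round); all released and at rest (x of old_battery in the frame of spent_tray between -0.05 and 0.05 m and y of old_battery in the frame of spent_tray between -0.07 and 0.07 m and z of old_battery in the frame of spent_tray between -0.002 and 0.01 m and angle between old_battery's own z axis and vertical below 0.1 rad and linear speed of each of old_battery, new_battery, sled, bar below 0.03 m/s and horizontal distance between new_battery and battery_seat below 0.01 m and z of new_battery in the frame of battery_seat between -0.003 and 0.003 m and angle between the x axis of each of new_battery, sled, bar and the x axis of chassis, either way round below 0.2 rad and angle between each of new_battery, sled, bar's own z axis and vertical below 0.08 rad and horizontal distance between each of sled, bar and chassis below 0.01 m and z of sled in the frame of chassis between 0.023 and 0.029 m and z of bar in the frame of chassis between 0.001 and 0.007 m); the robot touches nothing.
It also fails if it takes over 131 s, if anything falls off the work surface, if the arm or the gripper's body presses on something with over 40 N, if the wrist force passes 120 N, or if a joint passes its speed limit or range.

## Working session

There is one attempt and no reset: what is moved stays moved. The work goes in short steps, Python scripts to look and compute and a tool call to move; the robot and the scene stay as the last step left them, time stands still between calls to the robot, and variables do not carry over. Pictures are saved under pics/ and viewed, and the job is handed in when it is done.

Besides the shell and the picture viewer there is one more tool, called after "Call:" by a JSON object that holds its "method" and its "body", one argument or row to a line. carry_out: Moves the arm, as the interface text tells. Its arguments: {"type":"object","properties":{"plan":{"type":"array","items":{"type":"number"}},"newtons":{"type":"number"}},"required":["plan"]}

```bash
ls; mkdir -p pics; python3 - <<'E'
from plant import ctrl
import cv2,numpy as np
print(ctrl.sense())
for n in("top","side"):
    p,d=ctrl.camera(n); cv2.imwrite(f"pics/{n}0.png",p[:,:,::-1]); np.save(f"pics/{n}0.npy",d)
    print(n,ctrl.camera_model(n))
E
```

```text
pics
{'t': 0.0, 'joint_positions': array([ 6.50412869e+01,  1.48599375e+01,  8.80084514e+01, -3.91720000e-04,
        7.72350311e+01, -1.16193913e+01]), 'qd': array([ 0.00719462,  0.02915183, -0.01874998, -0.05279951, -0.00924969,
        0.02431869]), 'tau': array([ 3.00408965e-04, -4.37311506e+01, -2.84006292e+01,  7.18187657e-02,
        4.13510681e-02, -1.81544328e-04]), 'ee_pos': array([126.66349031, 534.7181214 , 242.82969517]), 'ee_rot': array([-89.97954428,   0.10137751,  76.66078314]), 'wrist_force': array([ 0.37515392, -0.21003783, -0.69240634]), 'ft_torque': array([-0.00132161, -0.01776479,  0.04230136]), 'gripper_width': 93.21253239286168}
top {'fx': 517.6094122380247, 'fy': 517.6094122380247, 'cx': 322.2648258043136, 'cy': 201.52898421378998, 'k1': 0.0364887056927005, 'rvec': array([ 2.10724789, -2.14118243,  0.17287638]), 'tvec': array([   9.06936986,  530.86253516, 1087.21197543])}
side {'fx': 423.28379234724946, 'fy': 423.28379234724946, 'cx': 320.2641548943995, 'cy': 200.01669203387536, 'k1': -0.05615275787609094, 'rvec': array([ 0.05257934, -2.65095526,  1.58652133]), 'tvec': array([ 522.35157525,   56.90910324, 1090.71857439])}
```

View pics/top0.png

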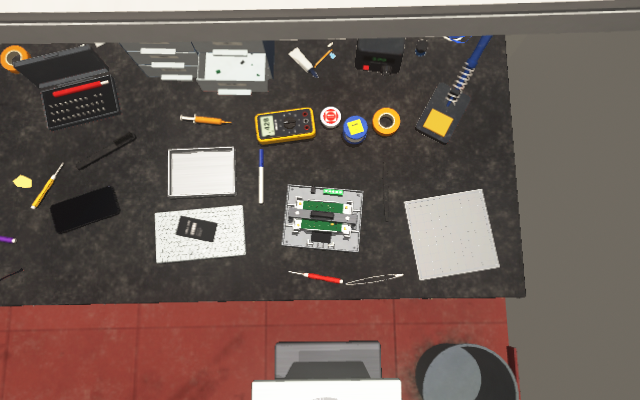

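View pics/side0.png

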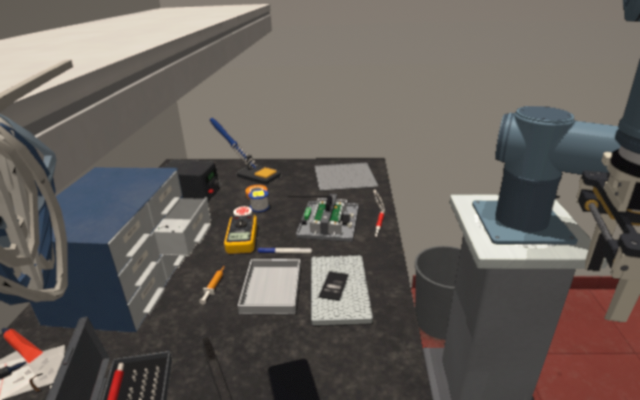

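```bash
cat > h.py <<'E'
import numpy as np,cv2
from plant import ctrl
def cm(n):
    m=ctrl.camera_model(n);R=cv2.Rodrigues(np.array(m['rvec']))[0];return m,R,np.array(m['tvec'])
def proj(n,P):
    m,R,t=cm(n);c=np.atleast_2d(P)@R.T+t;x=c[:,:2]/c[:,2:];r2=(x**2).sum(1,keepdims=True)
    x=x*(1+m['k1']*r2);return x*[m['fx'],m['fy']]+[m['cx'],m['cy']]
def ray(n,uv):
    m,R,t=cm(n);uv=np.atleast_2d(np.array(uv,float))
    x=(uv-[m['cx'],m['cy']])/[m['fx'],m['fy']];y=x.copy()
    for _ in range(20): y=x/(1+m['k1']*(y**2).sum(1,keepdims=True))
    d=np.c_[y,np.ones(len(y))]@R;return -R.T@t,d,y
def onz(n,uv,z):
    o,d,_=ray(n,uv);s=(z-o[2])/d[:,2];return o+d*s[:,None]
def cloud(n,dep,uv):
    m,R,t=cm(n);uv=np.atleast_2d(np.array(uv));_,_,y=ray(n,uv)
    z=dep[uv[:,1].astype(int),uv[:,0].astype(int)][:,None]
    return (np.c_[y,np.ones(len(y))]*z-t)@R
def rotrect(P):  # centre, sizes, long-axis angle
    (c,s,a)=cv2.minAreaRect(np.array(P[:,:2],np.float32));
    if s[0]<s[1]: s=s[::-1];a+=90
    return np.round(c,1),np.round(s,1),round((a+90)%180-90,2)
E
python3 - <<'E'
from h import *
for n in("top","side"):
    o,_,_=ray(n,[[320,200]]);print(n,o.round(0),proj(n,[[0,0,0],[127,535,243],[400,0,0]]).round(0))
d=np.load("pics/top0.npy")
for uv in [(323,215),(295,200),(195,228),(170,250),(200,170),(450,235),(290,115),(330,20),(300,270),(380,280)]:
    print(uv,d[uv[1],uv[0]],cloud("top",d,[uv]).round(1))
im=cv2.imread("pics/top0.png")
for nm,(x0,y0,x1,y1) in dict(ch=(270,170,380,265),l=(145,135,255,270),m=(395,180,505,285)).items():
    cv2.imwrite(f"pics/c_{nm}.png",cv2.resize(im[y0:y1,x0:x1],None,fx=5 if nm=='ch' else 4,fy=5 if nm=='ch' else 4,interpolation=cv2.INTER_CUBIC))
E
```

```text
top [ 334.  -12. 1163.] [[327. 456.]
 [  2. 426.]
 [324. 263.]]
side [454. 962. 579.] [[520. 222.]
 [608. 276.]
 [367. 221.]]
(323, 215) 1105.0945 [[497.6  -0.8  69.8]]
(295, 200) 1145.7223 [[537.2  61.   36.2]]
(195, 228) 1154.4026 [[480.7 284.9  19.9]]
(170, 250) 1148.8018 [[433.  339.3  17.8]]
(200, 170) 1191.6555 [[616.5 280.8   6.1]]
(450, 235) 1159.1592 [[ 457.5 -283.2    4.6]]
(290, 115) 1186.2355 [[736.2  71.7  30.4]]
(330, 20) 756.5791 [[725.2 -19.3 463.8]]
(300, 270) 1154.3716 [[385.   53.    0.5]]
(380, 280) 1149.885 [[ 360.4 -124.4   -1.3]]
```

```bash
ls pics
```

```text
c_ch.png
c_l.png
c_m.png
side0.npy
side0.png
top0.npy
top0.png
```

View pics/c_ch.png

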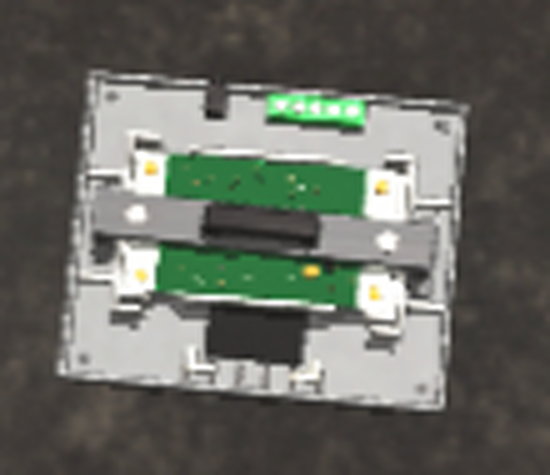

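View pics/c_l.png

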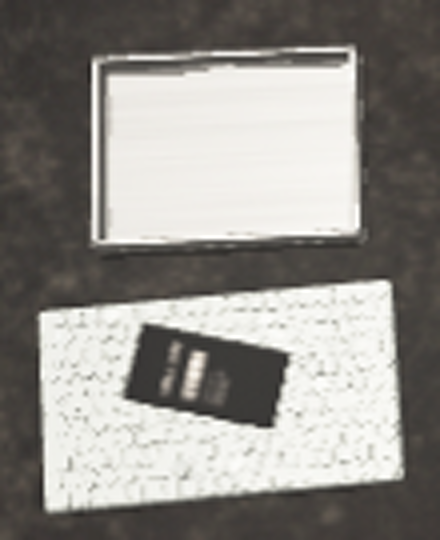

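View pics/c_m.png

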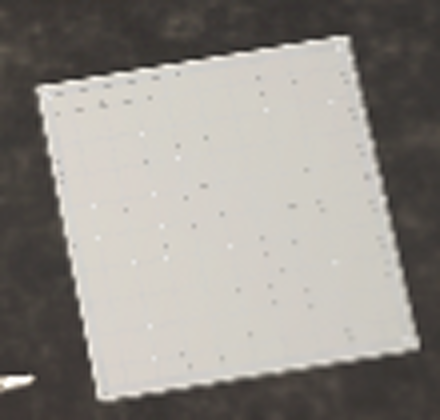

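```bash
python3 - <<'E'
from h import *
im=cv2.imread("pics/top0.png")
g=cv2.cvtColor(im,cv2.COLOR_BGR2GRAY);hsv=cv2.cvtColor(im,cv2.COLOR_BGR2HSV)
def big(mask,box):
    x0,y0,x1,y1=box;m=np.zeros_like(mask);m[y0:y1,x0:x1]=mask[y0:y1,x0:x1]
    cs,_=cv2.findContours(m,cv2.RETR_EXTERNAL,cv2.CHAIN_APPROX_NONE)
    c=max(cs,key=cv2.contourArea);return c[:,0,:].astype(float),cv2.contourArea(c)
def show(nm,mask,box,z):
    c,a=big(mask,box);P=onz("top",c,z);print(nm,a,rotrect(P))
M=lambda b:(b.astype(np.uint8)*255)
show("chassis z8",cv2.morphologyEx(M(g>110),cv2.MORPH_CLOSE,np.ones((3,3))),(270,175,380,262),6)
show("mat z3",M(g>110),(395,180,510,290),3)
show("parcel16",cv2.morphologyEx(M(g>110),cv2.MORPH_CLOSE,np.ones((5,5))),(145,200,255,270),14)
show("tray",M(g>100),(160,140,245,203),18)
show("newbat21",cv2.morphologyEx(M(g<100),cv2.MORPH_CLOSE,np.ones((7,7))),(172,210,222,246),21)
show("handle64",M(g<60),(305,205,340,222),64)
gr=M((hsv[...,0]>45)&(hsv[...,0]<80)&(hsv[...,1]>120))
show("greenblock",gr,(318,185,350,197),15)
show("board",cv2.morphologyEx(gr,cv2.MORPH_CLOSE,np.ones((15,15))),(290,197,360,235),32)
show("oldbat",M(g<60),(305,228,335,246),15)
for y in range(205,225): print(y,g[y,285:362:3])
E
```

```text
chassis z8 4564.0 (array([502. ,   1.7]), array([173.8, 140.2]), 83.88)
mat z3 6384.0 (array([ 460.6, -285.4]), array([181.3, 180.7]), -81.38)
parcel16 4391.0 (array([469.6, 276. ]), array([199.2, 113.9]), -85.56)
tray 3082.0 (array([610.9, 274.9]), array([153.3, 114.6]), -89.22)
newbat21 676.0 (array([487.7, 291.2]), array([105. ,  55.6]), 77.18)
handle64 31.5 (array([494.8,   3.7]), array([47.4, 10. ]), 75.51)
greenblock 19.5 (array([558.7, -23.4]), array([41.1, 12.3]), 83.71)
board 1117.5 (array([509.7,   2. ]), array([87.4, 74.7]), 84.64)
oldbat 166.5 (array([458.3,   5.2]), array([42.8, 23.4]), 82.73)
205 [122 101  98 198 244 254 122  93  93 107  93  93  77  94 118  94  93  93
  93 108 254 254 242 204 201 190]
206 [107 200  87 177 249 254  94  93 124  93  93  93  88  93  99  94  93  93
  94 108 242 254 240 203 201 190]
207 [106 189 131 194 250 254  92  92  95  93  87  93  92  93  93 190 107  93
  94 108 208 254 176 201 201 129]
208 [123 193 151 153 224 245  92  92  92  93  92  93  92  93  97  97  80  94
  93 107 140 253 161 201 201 126]
209 [113 189 149 151 157 159 123  89  86  
[... 1033 characters left out ...]

 164 161 212 251 156 157 137 128]
219 [155 134  71 228 166 158  56  47  50  47  59  67  75  77  75  71 102 162
 160 162 173 251 163 162 156 165]
220 [162  83  73 200 253 252  92  92  57  57  56  55  46  54 101 134 165 158
 160 161 162 169 163 164 154 184]
221 [145 151  76 138 254 252  92  93  92  92  57  92  86  57  49  50  61 102
 148 165 158 159 160 164 154 191]
222 [128 148 113 148 254 252  92  92  93  93  92  93  93  92  92  57  47  40
  50  63  83 151 163 161 179 167]
223 [135 198 197 183 253 250  92 106  92  92  92  93  93  93  92 113 147  53
  53  96 166  87  66  99 181 164]
224 [161 204 179 211 233 250  92  93  92  92  93  93  94  93  93 124 186  61
  92 154 171 112  73  47 200 200]
```

```bash
python3 - <<'E'
from h import *
P=onz("top",[(297.4,212.6),(347.4,218.2)],41);print(P, P.mean(0), np.degrees(np.arctan2(*(P[0]-P[1])[:2][::-1])))
c,a=np.array([502,1.7]),np.radians(-6.1)
R=np.array([[np.cos(a),-np.sin(a)],[np.sin(a),np.cos(a)]])
im=cv2.imread("pics/top0.png")
x0,y0,s=270,170,7
big=cv2.resize(im[170:255,270:375],None,fx=s,fy=s,interpolation=cv2.INTER_CUBIC)
def poly(lx,ly,z,col):
    q=[(lx[0],ly[0]),(lx[1],ly[0]),(lx[1],ly[1]),(lx[0],ly[1])]
    w=np.c_[np.array(q)@R.T+c,np.full(4,z)];p=(proj("top",w)-[x0,y0]+.5)*s
    cv2.polylines(big,[p.astype(int).reshape(-1,1,2)],True,col,1)
poly((-70,70),(-86,86),12,(0,0,255))
poly((-10,10),(-75,75),41,(255,0,0))
poly((-6,6),(-25,25),64,(0,255,255))
poly((-31,31),(-58,58),29,(255,0,255))
poly((-33.5,33.5),(-35,35),38,(0,128,255))
poly((-54.5,30.5),(-22,22),15,(0,255,0))
cv2.imwrite("pics/ov1.png",big)
E
```

```text
[[508.19668579  55.57368198  41.        ]
 [493.95638654 -53.77424411  41.        ]] [501.07653617   0.89971893  41.        ] 82.58017104927028
```

View pics/ov1.png

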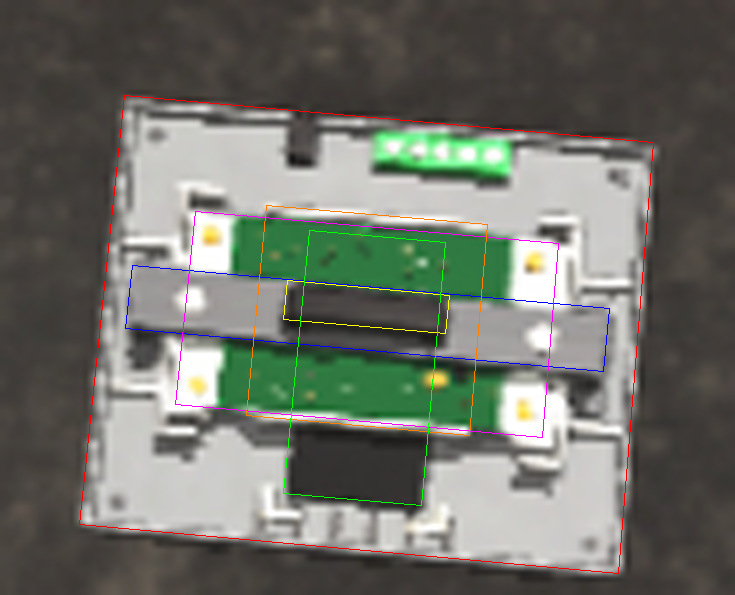

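```bash
cat > plan.py <<'E'
# usage: plan.py sync | plan.py go x y z yaw n [clo]  (prints local rows, stores the dead-reckoned command)
import sys,json,numpy as np
from scipy.spatial.transform import Rotation as Rn
F="cmd.json"
def load(): return json.load(open(F))
if sys.argv[1]=="sync":
    from plant import ctrl
    s=ctrl.sense();json.dump([*map(float,s['ee_pos']),float(s['ee_rot'][2])],open(F,"w"));print(s['ee_pos'].round(1),s['ee_rot'].round(2))
elif sys.argv[1]=="set":
    json.dump([float(v) for v in sys.argv[2:6]],open(F,"w"))
else:
    x,y,z,yaw=load();X,Y,Z,W=map(float,sys.argv[2:6]);n=int(sys.argv[6]);c=sys.argv[7] if len(sys.argv)>7 else "-1"
    T=np.array([X,Y,Z]);p=np.array([x,y,z]);out=[]
    for i in range(n):
        q=p+(T-p)/(n-i);a=np.radians(yaw)
        A=np.array([[np.cos(a),np.sin(a),0],[0,0,-1],[-np.sin(a),np.cos(a),0]]) # rows: tool x,y,z in world
        l=np.round(A@(q-p)/1000,4);t=np.round(-(W-yaw)/(n-i),2)
        p=p+A.T@(l*1000);yaw-=t
        print(f"{l[0]:g},{l[1]:g},{l[2]:g},0,{t:g},0,{c}"+("," if i<n-1 else ""))
    json.dump([*map(float,p),float(yaw)],open(F,"w"));print("cmd",p.round(2),round(yaw,2))
E
python3 plan.py set 126.864 535.174 243.653 76.66
python3 plan.py go 501 1 140 -7 14 0.1
```

```text
-0.031,0.0074,-0.0348,0,5.98,0,0.1,
-0.0272,0.0074,-0.0378,0,5.98,0,0.1,
-0.0231,0.0074,-0.0405,0,5.97,0,0.1,
-0.0187,0.0074,-0.0426,0,5.98,0,0.1,
-0.0142,0.0074,-0.0444,0,5.97,0,0.1,
-0.0095,0.0074,-0.0456,0,5.98,0,0.1,
-0.0047,0.0074,-0.0463,0,5.97,0,0.1,
0.0002,0.0074,-0.0466,0,5.98,0,0.1,
0.005,0.0074,-0.0463,0,5.97,0,0.1,
0.0098,0.0074,-0.0455,0,5.98,0,0.1,
0.0145,0.0074,-0.0443,0,5.97,0,0.1,
0.019,0.0074,-0.0425,0,5.98,0,0.1,
0.0233,0.0074,-0.0404,0,5.97,0,0.1,
0.0274,0.0075,-0.0377,0,5.98,0,0.1
cmd [500.97   0.96 139.95] -7.0
```

Call:
{"method": "carry_out", "body": {
  "plan": [-0.031, 0.0074, -0.0348, 0, 5.98, 0, 0.1, -0.0272, 0.0074, -0.0378, 0, 5.98, 0, 0.1, -0.0231, 0.0074, -0.0405, 0, 5.97, 0, 0.1, -0.0187, 0.0074, -0.0426, 0, 5.98, 0, 0.1, -0.0142, 0.0074, -0.0444, 0, 5.97, 0, 0.1, -0.0095, 0.0074, -0.0456, 0, 5.98, 0, 0.1, -0.0047, 0.0074, -0.0463, 0, 5.97, 0, 0.1, 0.0002, 0.0074, -0.0466, 0, 5.98, 0, 0.1, 0.005, 0.0074, -0.0463, 0, 5.97, 0, 0.1, 0.0098, 0.0074, -0.0455, 0, 5.98, 0, 0.1],
  "newtons": 20
}}

```text
t: 1.35
ee_pos: [394.6, 152.3, 169.3]
ee_rot: [-90.0, 0.0, 16.7]
wrist_force: [1.1, 0.0, 0.3]
gripper_width: 41.8
```

Call:
{"method": "carry_out", "body": {
  "plan": [0.0145, 0.0074, -0.0443, 0, 5.97, 0, 0.1, 0.019, 0.0074, -0.0425, 0, 5.98, 0, 0.1, 0.0233, 0.0074, -0.0404, 0, 5.97, 0, 0.1, 0.0274, 0.0075, -0.0377, 0, 5.98, 0, 0.1, 0, 0, 0, 0, 0, 0, 0.1, 0, 0, 0, 0, 0, 0, 0.1]
}}

```text
t: 2.1
ee_pos: [500.1, 1.3, 139.5]
ee_rot: [-90.0, 0.1, -7.0]
wrist_force: [-0.3, -0.6, 0.2]
gripper_width: 41.9
```

Call:
{"method": "carry_out", "body": {
  "plan": [0, 0.025, 0, 0, 0, 0, 0.1, 0, 0.025, 0, 0, 0, 0, 0.1, 0, 0.015, 0, 0, 0, 0, 0.1, 0, 0.005, 0, 0, 0, 0, 0.1, 0, 0, 0, 0, 0, 0, 0.1]
}}

```text
t: 2.72
ee_pos: [501.0, 1.3, 70.2]
ee_rot: [-90.0, -0.0, -7.0]
wrist_force: [-0.1, -0.0, 0.7]
gripper_width: 41.9
```

```bash
cat > shot.py <<'E'
import sys
from h import *
tag=sys.argv[1]
for n,box in (("top",[int(v) for v in sys.argv[2].split(",")]),)+((("side",[int(v) for v in sys.argv[3].split(",")]),) if len(sys.argv)>3 else ()):
    p,d=ctrl.camera(n);p=np.ascontiguousarray(p[:,:,::-1]);cv2.imwrite(f"pics/{n}_{tag}.png",p);np.save(f"pics/{n}_{tag}.npy",d)
    x0,y0,x1,y1=box;s=min(780/(x1-x0),580/(y1-y0));cv2.imwrite(f"pics/{n}_{tag}_z.png",cv2.resize(p[y0:y1,x0:x1],None,fx=s,fy=s,interpolation=cv2.INTER_CUBIC))
E
python3 shot.py g1 270,170,380,265 270,170,390,260
```

```text
(no output)
```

View pics/side_g1_z.png

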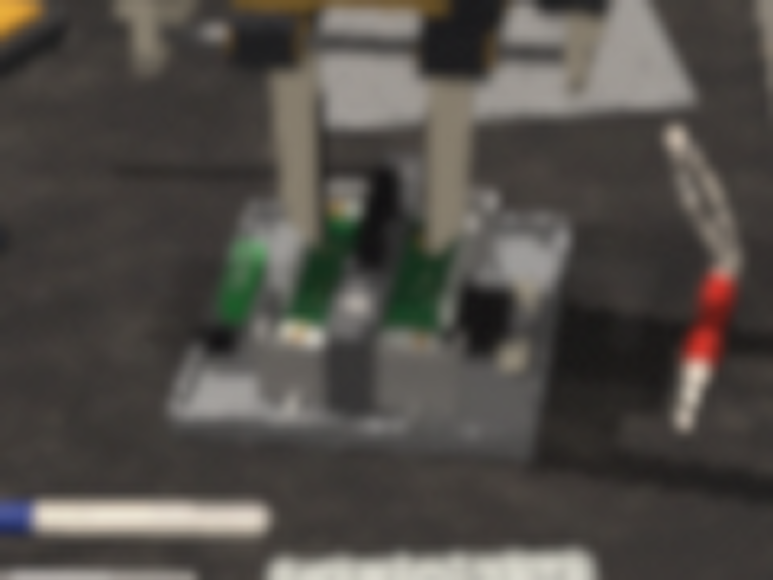

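Call:
{"method": "carry_out", "body": {
  "plan": [0, 0, 0, 0, 0, 0, 0.6, 0, 0, 0, 0, 0, 0, 1, 0, 0, 0, 0, 0, 0, 1, 0, 0, 0, 0, 0, 0, 1, 0, 0, 0, 0, 0, 0, 1, 0, 0, 0, 0, 0, 0, 1],
  "newtons": 25
}}

```text
t: 3.58
ee_pos: [500.6, 1.0, 70.3]
ee_rot: [-90.0, 0.0, -7.0]
wrist_force: [-3.0, -0.8, 5.8]
gripper_width: 11.9
```

Call:
{"method": "carry_out", "body": {
  "plan": [0, -0.005, 0, 0, 0, 0, 1, 0, -0.01, 0, 0, 0, 0, 1, 0, -0.015, 0, 0, 0, 0, 1, 0, -0.02, 0, 0, 0, 0, 1, 0, -0.03, 0, 0, 0, 0, 1]
}}

```text
t: 4.2
ee_pos: [500.6, 1.1, 151.0]
ee_rot: [-90.0, 0.0, -7.0]
wrist_force: [1.8, 0.3, -1.3]
gripper_width: 11.3
```

```bash
python3 shot.py l1 260,150,390,265 270,120,390,240; python3 plan.py set 500.97 .96 149.95 -7;python3 plan.py go 515 -277 120 8.6 9 1;python3 plan.py go 515 -277 69.2 8.6 5 1
```

```text
0.0053,0.0033,-0.0305,0,-1.73,0,1,
0.0044,0.0033,-0.0306,0,-1.73,0,1,
0.0035,0.0033,-0.0307,0,-1.73,0,1,
0.0025,0.0033,-0.0308,0,-1.74,0,1,
0.0016,0.0033,-0.0309,0,-1.73,0,1,
0.0007,0.0034,-0.0309,0,-1.74,0,1,
-0.0003,0.0033,-0.0309,0,-1.73,0,1,
-0.0012,0.0034,-0.0309,0,-1.73,0,1,
-0.0022,0.0033,-0.0309,0,-1.74,0,1
cmd [ 514.97 -277.01  120.05] 8.6
0,0.0102,0,0,0,0,1,
0,0.0102,0,0,0,0,1,
0,0.0101,0,0,0,0,1,
0,0.0102,0,0,0,0,1,
0,0.0101,0,0,0,0,1
cmd [ 514.97 -277.01   69.25] 8.6
```

View pics/side_l1_z.png

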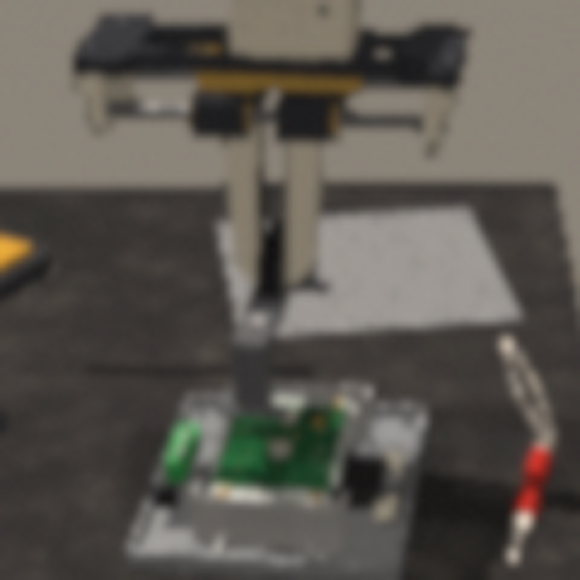

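Call:
{"method": "carry_out", "body": {
  "plan": [0.0053, 0.0033, -0.0305, 0, -1.73, 0, 1, 0.0044, 0.0033, -0.0306, 0, -1.73, 0, 1, 0.0035, 0.0033, -0.0307, 0, -1.73, 0, 1, 0.0025, 0.0033, -0.0308, 0, -1.74, 0, 1, 0.0016, 0.0033, -0.0309, 0, -1.73, 0, 1, 0.0007, 0.0034, -0.0309, 0, -1.74, 0, 1, -0.0003, 0.0033, -0.0309, 0, -1.73, 0, 1, -0.0012, 0.0034, -0.0309, 0, -1.73, 0, 1, -0.0022, 0.0033, -0.0309, 0, -1.74, 0, 1, 0, 0, 0, 0, 0, 0, 1]
}}

```text
t: 5.55
ee_pos: [514.6, -278.9, 119.1]
ee_rot: [-90.0, 0.0, 8.5]
wrist_force: [0.1, 0.4, -1.5]
gripper_width: 11.9
```

Call:
{"method": "carry_out", "body": {
  "plan": [0, 0.015, 0, 0, 0, 0, 1, 0, 0.015, 0, 0, 0, 0, 1, 0, 0.01, 0, 0, 0, 0, 1, 0, 0.007, 0, 0, 0, 0, 1, 0, 0.0038, 0, 0, 0, 0, 1, 0, 0, 0, 0, 0, 0, 1]
}}

```text
t: 6.3
ee_pos: [515.3, -277.0, 69.6]
ee_rot: [-90.0, -0.0, 8.6]
wrist_force: [0.1, 0.4, -0.4]
gripper_width: 11.8
```

```bash
python3 shot.py m1 390,170,520,290 270,100,410,240
```

```text
(no output)
```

View pics/side_m1_z.png

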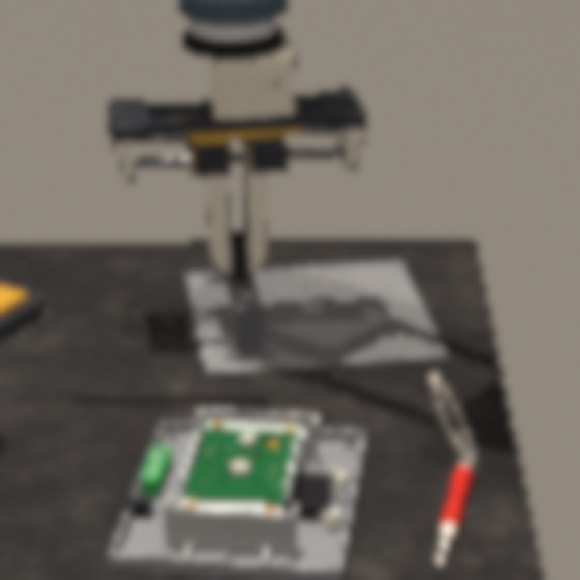

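View pics/top_m1_z.png

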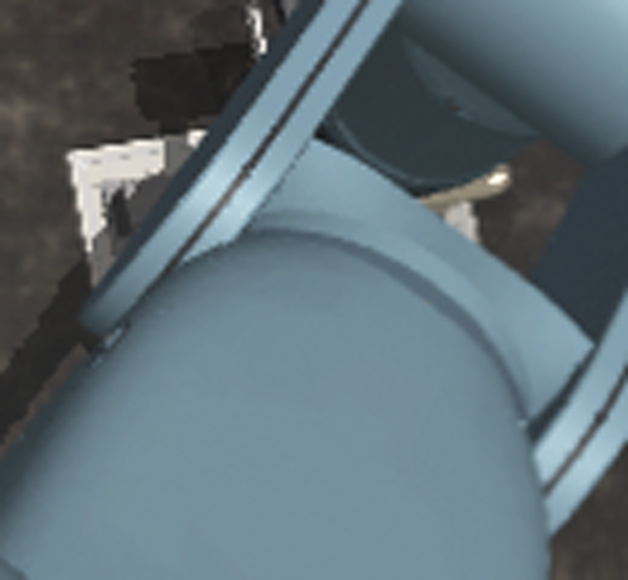

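Call:
{"method": "carry_out", "body": {
  "plan": [0, 0.0005, 0, 0, 0, 0, 1, 0, 0.0003, 0, 0, 0, 0, 1, 0, 0, 0, 0, 0, 0, 1]
}}

```text
t: 6.78
ee_pos: [515.2, -277.2, 69.3]
ee_rot: [-90.0, -0.0, 8.6]
wrist_force: [-1.0, 1.3, 5.7]
gripper_width: 11.8
```

Call:
{"method": "carry_out", "body": {
  "plan": [0, 0, 0, 0, 0, 0, 0.5, 0, 0, 0, 0, 0, 0, 0.1, 0, 0, 0, 0, 0, 0, 0.1, 0, 0, 0, 0, 0, 0, 0.1, 0, -0.02, 0, 0, 0, 0, 0.1, 0, -0.05, 0, 0, 0, 0, -1]
}}

```text
t: 7.52
ee_pos: [513.0, -275.7, 136.0]
ee_rot: [-89.7, 0.3, 8.6]
wrist_force: [-0.6, -0.4, 0.1]
gripper_width: 47.8
```

```bash
python3 plan.py set 514.97 -277.01 138.45 8.6;python3 plan.py go 502 1.7 120 -6.1 8 -1
```

```text
0.0036,0.0023,0.0347,0,1.84,0,-1,
0.0025,0.0023,0.0348,0,1.84,0,-1,
0.0014,0.0023,0.0348,0,1.84,0,-1,
0.0002,0.0023,0.0349,0,1.84,0,-1,
-0.0009,0.0023,0.0349,0,1.84,0,-1,
-0.002,0.0023,0.0348,0,1.83,0,-1,
-0.0031,0.0023,0.0347,0,1.83,0,-1,
-0.0041,0.0023,0.0347,0,1.84,0,-1
cmd [502.03   1.74 120.05] -6.1
```

```bash
python3 shot.py r1 270,170,380,265 290,140,400,240; python3 - <<'E'
from h import *
im=cv2.imread("pics/top_r1.png");hsv=cv2.cvtColor(im,cv2.COLOR_BGR2HSV)
gr=((hsv[...,0]>45)&(hsv[...,0]<80)&(hsv[...,1]>120)).astype(np.uint8)*255
gr=cv2.morphologyEx(gr,cv2.MORPH_CLOSE,np.ones((9,9)))
m=np.zeros_like(gr);m[197:236,290:360]=gr[197:236,290:360]
cs,_=cv2.findContours(m,0,1);c=max(cs,key=cv2.contourArea)[:,0]
print(rotrect(onz("top",c,34)))
E
```

```text
(array([508.7,   2. ]), array([87.4, 73.2]), 84.64)
```

View pics/side_r1_z.png

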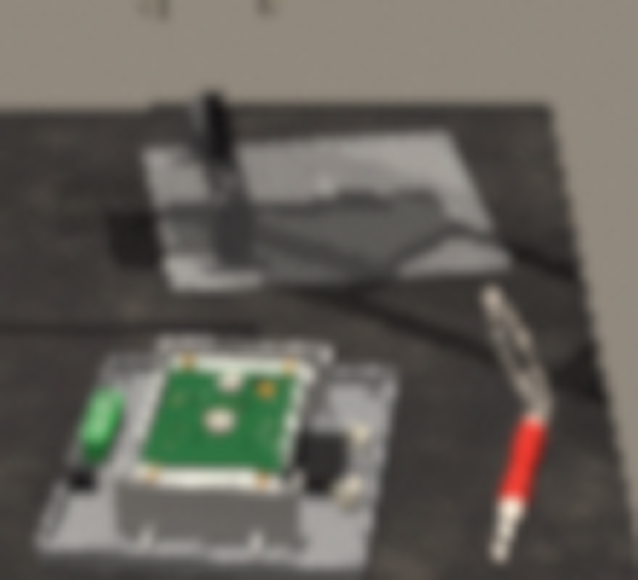

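View pics/top_r1_z.png

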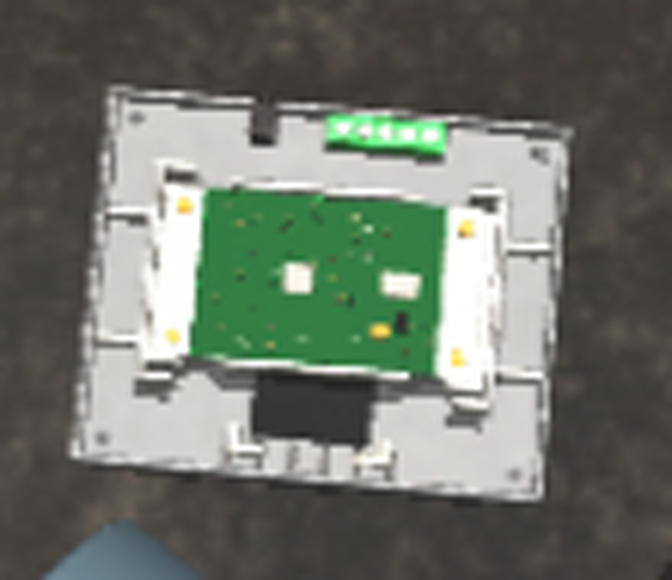

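```bash
python3 - <<'E'
from h import *
q=np.array([(184,205),(466,229),(457,358),(172,336)])/6.105+[270,170]-.42
P=onz("top",q,30);print(P.round(1),P.mean(0).round(1),rotrect(P),[np.degrees(np.arctan2(*(P[i]-P[j])[:2][::-1])).round(1) for i,j in((0,1),(3,2),(0,3),(1,2))])
E
```

```text
[[531.1  50.9  30. ]
 [520.4 -51.5  30. ]
 [473.4 -47.1  30. ]
 [483.1  55.6  30. ]] [502.   2.  30.] (array([502.2,   2. ]), array([103.2,  48.2]), 84.61) [np.float64(84.1), np.float64(84.6), np.float64(-5.6), np.float64(-5.2)]
```

Call:
{"method": "carry_out", "body": {
  "plan": [0.0036, 0.0023, 0.0347, 0, 1.84, 0, -1, 0.0025, 0.0023, 0.0348, 0, 1.84, 0, -1, 0.0014, 0.0023, 0.0348, 0, 1.84, 0, -1, 0.0002, 0.0023, 0.0349, 0, 1.84, 0, -1, -0.0009, 0.0023, 0.0349, 0, 1.84, 0, -1, -0.002, 0.0023, 0.0348, 0, 1.83, 0, -1, -0.0031, 0.0023, 0.0347, 0, 1.83, 0, -1, -0.0041, 0.0023, 0.0347, 0, 1.84, 0, -1, 0, 0, 0, 0, 0, 0, -1]
}}

```text
t: 8.75
ee_pos: [500.8, 3.7, 119.0]
ee_rot: [-90.0, 0.1, -5.9]
wrist_force: [-0.0, 0.2, -0.7]
gripper_width: 93.2
```

Call:
{"method": "carry_out", "body": {
  "plan": [0, 0.025, 0, 0, -0.5, 0, -1, 0, 0.025, 0, 0, 0, 0, -1, 0, 0.01, 0, 0, 0, 0, -1, 0, 0.006, 0, 0, 0, 0, -1, 0, 0, 0, 0, 0, 0, -1]
}}

```text
t: 9.38
ee_pos: [502.2, 1.4, 54.1]
ee_rot: [-90.0, 0.0, -5.6]
wrist_force: [-0.8, 0.4, -1.0]
gripper_width: 92.9
```

```bash
python3 shot.py g2 270,170,380,265 270,150,400,260
```

```text
(no output)
```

View pics/side_g2_z.png

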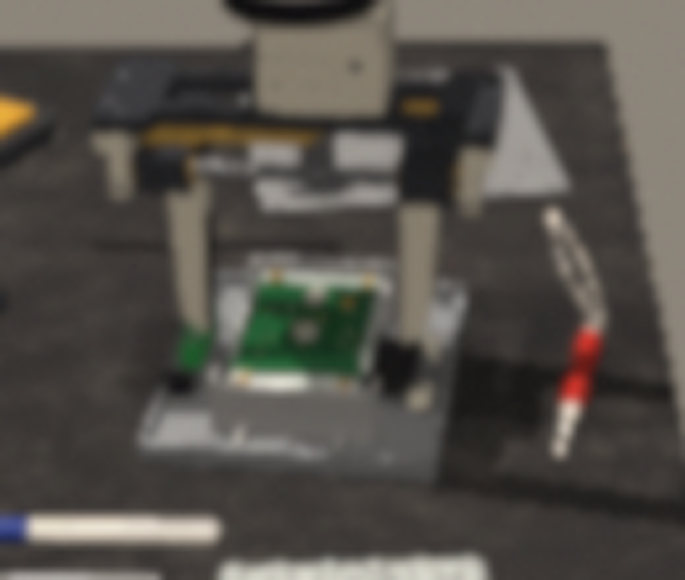

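Fingers straddle both flanges. Close.

Call:
{"method": "carry_out", "body": {
  "plan": [0, 0, 0, 0, 0, 0, 0, 0, 0, 0, 0, 0, 0, 0, 0, 0, 0, 0, 0, 0, 0, 0, 0, 0, 0, 0, 0, 0],
  "newtons": 25
}}

```text
t: 9.98
ee_pos: [502.1, 1.8, 54.2]
ee_rot: [-90.0, -0.0, -5.6]
wrist_force: [-0.7, -0.1, 2.9]
gripper_width: 66.6
```

Call:
{"method": "carry_out", "body": {
  "plan": [0, -0.005, 0, 0, 0, 0, 0, 0, -0.01, 0, 0, 0, 0, 0, 0, -0.02, 0, 0, 0, 0, 0, 0, -0.03, 0, 0, 0, 0, 0, 0, -0.03, 0, 0, 0, 0, 0]
}}

```text
t: 10.6
ee_pos: [501.9, 1.8, 150.4]
ee_rot: [-90.0, -0.0, -5.6]
wrist_force: [0.3, 0.1, -1.6]
gripper_width: 66.5
```

```bash
python3 shot.py l2 270,170,380,265 270,120,400,240;python3 plan.py set 502.03 1.74 149.05 -5.6;python3 plan.py go 426 -290.6 100 8.6 9 0
```

```text
-0.0052,0.0054,-0.0332,0,-1.58,0,0,
-0.0062,0.0055,-0.033,0,-1.58,0,0,
-0.0071,0.0054,-0.0328,0,-1.58,0,0,
-0.0079,0.0055,-0.0326,0,-1.58,0,0,
-0.0089,0.0055,-0.0324,0,-1.58,0,0,
-0.0097,0.0054,-0.0321,0,-1.57,0,0,
-0.0106,0.0055,-0.0318,0,-1.58,0,0,
-0.0115,0.0054,-0.0315,0,-1.57,0,0,
-0.0124,0.0054,-0.0312,0,-1.58,0,0
cmd [ 425.96 -290.57  100.05] 8.6
```

View pics/side_l2_z.png

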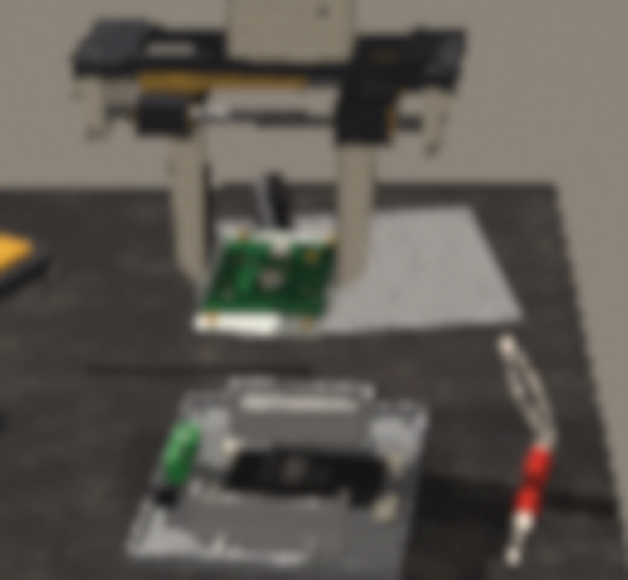

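Call:
{"method": "carry_out", "body": {
  "plan": [-0.0052, 0.0054, -0.0332, 0, -1.58, 0, 0, -0.0062, 0.0055, -0.033, 0, -1.58, 0, 0, -0.0071, 0.0054, -0.0328, 0, -1.58, 0, 0, -0.0079, 0.0055, -0.0326, 0, -1.58, 0, 0, -0.0089, 0.0055, -0.0324, 0, -1.58, 0, 0, -0.0097, 0.0054, -0.0321, 0, -1.57, 0, 0, -0.0106, 0.0055, -0.0318, 0, -1.58, 0, 0, -0.0115, 0.0054, -0.0315, 0, -1.57, 0, 0, -0.0124, 0.0054, -0.0312, 0, -1.58, 0, 0, 0, 0, 0, 0, 0, 0, 0]
}}

```text
t: 11.95
ee_pos: [425.0, -292.2, 98.8]
ee_rot: [-90.0, 0.1, 8.4]
wrist_force: [-0.5, 0.4, -1.7]
gripper_width: 66.7
```

Call:
{"method": "carry_out", "body": {
  "plan": [0, 0.02, 0, 0, 0, 0, 0, 0, 0.02, 0, 0, 0, 0, 0, 0, 0.015, 0, 0, 0, 0, 0, 0, 0.01, 0, 0, 0, 0, 0, 0, 0.003, 0, 0, 0, 0, 0, 0, 0.0005, 0, 0, 0, 0, 0, 0, 0, 0, 0, 0, 0, 0]
}}

```text
t: 12.82
ee_pos: [426.3, -290.8, 32.0]
ee_rot: [-90.0, -0.0, 8.6]
wrist_force: [0.7, -0.0, -1.2]
gripper_width: 66.5
```

Call:
{"method": "carry_out", "body": {
  "plan": [0, 0.0008, 0, 0, 0, 0, 0, 0, 0, 0, 0, 0, 0, 0]
}}

```text
t: 13.08
ee_pos: [426.3, -290.9, 31.3]
ee_rot: [-90.1, -0.0, 8.6]
wrist_force: [0.2, 0.3, 1.6]
gripper_width: 66.5
```

Call:
{"method": "carry_out", "body": {
  "plan": [0, 0, 0, 0, 0, 0, -0.7, 0, 0, 0, 0, 0, 0, -0.9, 0, 0, 0, 0, 0, 0, -0.9, 0, 0, 0, 0, 0, 0, -0.9, 0, -0.025, 0, 0, 0, 0, -0.9, 0, -0.05, 0, 0, 0, 0, 0.2, 0, -0.025, 0, 0, 0, 0, 0.2]
}}

```text
t: 13.95
ee_pos: [426.7, -291.3, 133.1]
ee_rot: [-90.1, -0.1, 8.6]
wrist_force: [0.0, 0.7, 0.0]
gripper_width: 72.9
```

```bash
python3 shot.py r2 260,160,390,265 270,140,400,250; python3 plan.py set 425.96 -290.57 130.75 8.6; python3 - <<'E'
from h import *
im=cv2.imread("pics/top_r2.png");g=cv2.cvtColor(im,cv2.COLOR_BGR2GRAY)
for z in(15,):
    m=np.zeros_like(g);b=(300,195,345,250);m[b[1]:b[3],b[0]:b[2]]=(g[b[1]:b[3],b[0]:b[2]]<75)*255
    cs,_=cv2.findContours(m,0,1);c=max(cs,key=cv2.contourArea);print(cv2.contourArea(c),cv2.boundingRect(c));P=onz("top",c[:,0].astype(float),z);print(rotrect(P))
E
```

```text
650.0 (311, 204, 23, 39)
(array([488.4,   2.6]), array([84.7, 42. ]), -6.88)
```

View pics/top_r2_z.png

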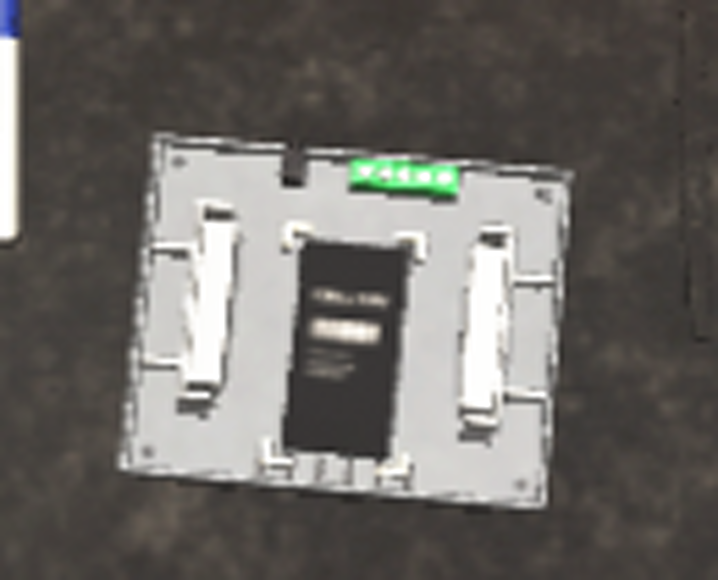

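View pics/side_r2_z.png

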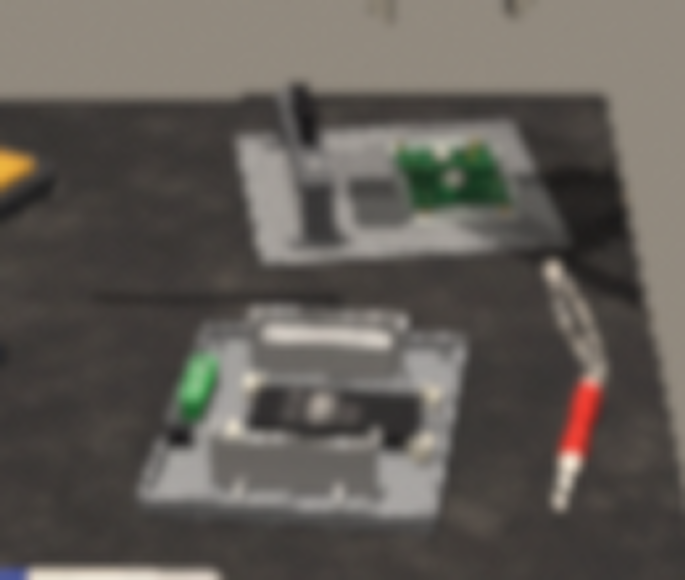

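```bash
python3 plan.py go 489 2.8 100 83.7 10 -0.116; python3 - <<'E'
from h import *
im=cv2.imread("pics/top0.png");g=cv2.cvtColor(im,cv2.COLOR_BGR2GRAY)
cv2.imwrite("pics/nb.png",cv2.resize(im[205:250,165:230],None,fx=12,fy=12,interpolation=cv2.INTER_CUBIC))
q=np.array([(295,237),(412,244),(396,470),(272,460)])/5.52+[260,160]-.4
P=onz("top",q,14);print(P.round(1),P.mean(0))
for th in(50,70,100):
    m=np.zeros_like(g);b=(172,212,222,246);m[b[1]:b[3],b[0]:b[2]]=(g[b[1]:b[3],b[0]:b[2]]<th)*255
    m=cv2.morphologyEx(m,cv2.MORPH_OPEN,np.ones((3,3)))
    cs,_=cv2.findContours(m,0,1);c=max(cs,key=cv2.contourArea);print(cv2.contourArea(c),cv2.boundingRect(c),rotrect(onz("top",c[:,0].astype(float),21)))
E
```

```text
0.0106,0.0031,0.0281,0,-7.51,0,-0.116,
0.0142,0.0031,0.0264,0,-7.51,0,-0.116,
0.0175,0.0031,0.0244,0,-7.51,0,-0.116,
0.0206,0.0031,0.0218,0,-7.51,0,-0.116,
0.0232,0.0031,0.019,0,-7.51,0,-0.116,
0.0255,0.0031,0.0158,0,-7.51,0,-0.116,
0.0274,0.003,0.0123,0,-7.51,0,-0.116,
0.0287,0.0031,0.0086,0,-7.51,0,-0.116,
0.0296,0.003,0.0048,0,-7.51,0,-0.116,
0.0301,0.0031,0.0008,0,-7.51,0,-0.116
cmd [489.04   2.83  99.95] 83.7
[[534.8  21.8  14. ]
 [531.  -25.9  14. ]
 [438.9 -17.8  14. ]
 [443.7  32.1  14. ]] [487.113148    2.5480705  14.       ]Traceback (most recent call last):
  File "<stdin>", line 9, in <module>
ValueError: max() iterable argument is empty
```

View pics/nb.png

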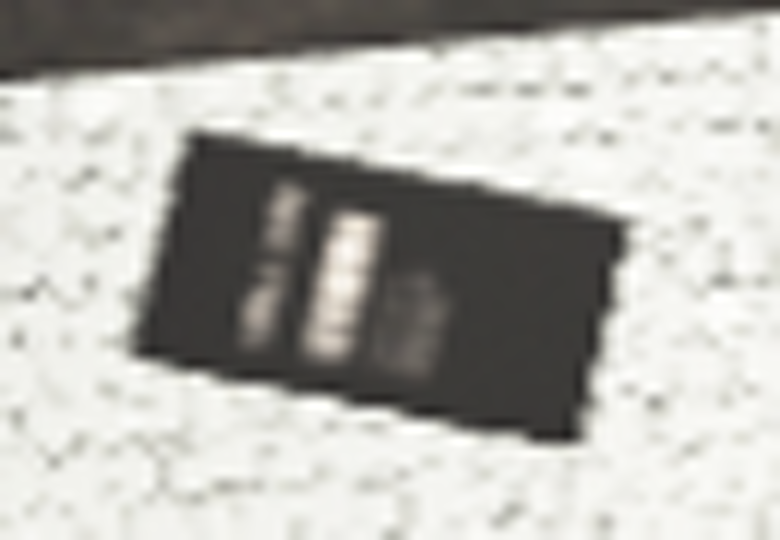

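Call:
{"method": "carry_out", "body": {
  "plan": [0.0106, 0.0031, 0.0281, 0, -7.51, 0, -0.116, 0.0142, 0.0031, 0.0264, 0, -7.51, 0, -0.116, 0.0175, 0.0031, 0.0244, 0, -7.51, 0, -0.116, 0.0206, 0.0031, 0.0218, 0, -7.51, 0, -0.116, 0.0232, 0.0031, 0.019, 0, -7.51, 0, -0.116, 0.0255, 0.0031, 0.0158, 0, -7.51, 0, -0.116, 0.0274, 0.003, 0.0123, 0, -7.51, 0, -0.116, 0.0287, 0.0031, 0.0086, 0, -7.51, 0, -0.116, 0.0296, 0.003, 0.0048, 0, -7.51, 0, -0.116, 0.0301, 0.0031, 0.0008, 0, -7.51, 0, -0.116]
}}

```text
t: 15.3
ee_pos: [488.3, 4.0, 98.5]
ee_rot: [-89.9, -0.0, 83.9]
wrist_force: [0.2, 0.3, -0.6]
gripper_width: 51.8
```

Call:
{"method": "carry_out", "body": {
  "plan": [0, 0.02, 0, 0, 0, 0, -0.116, 0, 0.02, 0, 0, 0, 0, -0.116, 0, 0.01, 0, 0, 0, 0, -0.116, 0, 0.004, 0, 0, 0, 0, -0.116, 0, 0, 0, 0, 0, 0, -0.116]
}}

```text
t: 15.92
ee_pos: [489.0, 2.7, 45.8]
ee_rot: [-90.0, -0.0, 83.7]
wrist_force: [0.1, 0.2, 0.3]
gripper_width: 51.4
```

```bash
python3 shot.py g3 270,170,380,265 290,170,380,250; python3 - <<'E'
from h import *
q=np.array([(190,130),(630,220),(580,442),(133,353)])/12+[165,205]-.46
P=onz("top",q,21);print(P.round(1),P.mean(0),rotrect(P))
E
```

```text
[[509.5 318.1  21. ]
 [491.2 235.9  21. ]
 [450.1 244.3  21. ]
 [468.  327.2  21. ]] [479.71763423 281.37809433  21.        ] (array([479.8, 281.2]), array([84.9, 42.5]), 77.8)
```

View pics/side_g3_z.png

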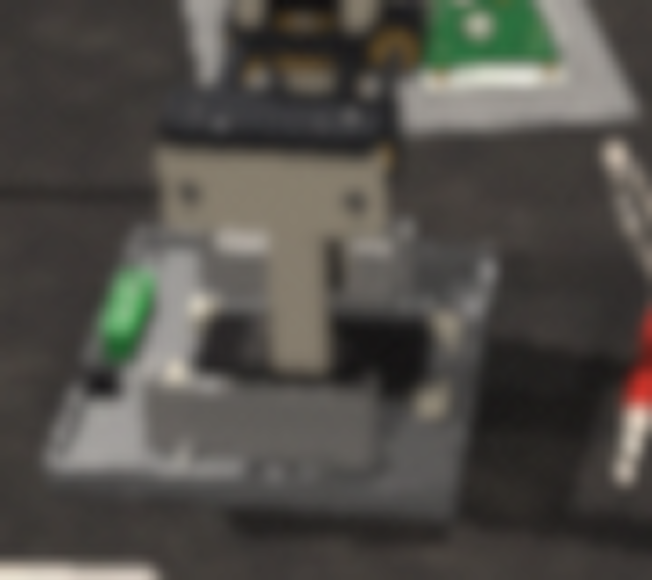

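View pics/top_g3_z.png

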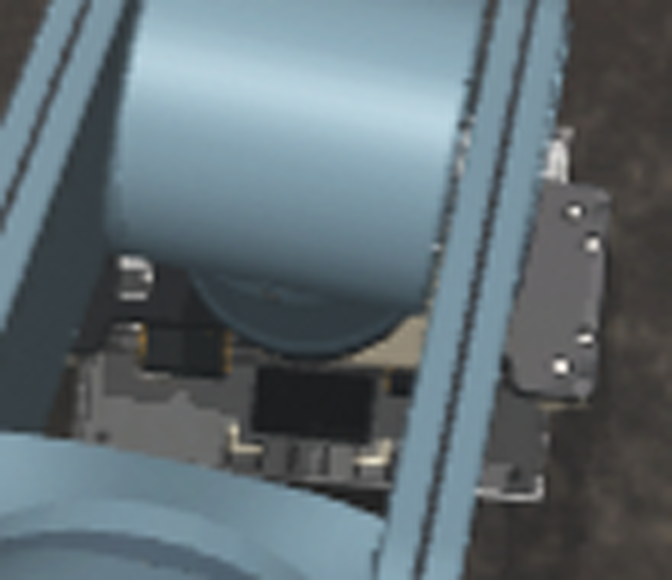

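Call:
{"method": "carry_out", "body": {
  "plan": [0, 0.004, 0, 0, 0, 0, -0.116, 0, 0.004, 0, 0, 0, 0, -0.116, 0, 0.0015, 0, 0, 0, 0, -0.116, 0, 0, 0, 0, 0, 0, -0.116]
}}

```text
t: 16.52
ee_pos: [488.9, 2.9, 36.3]
ee_rot: [-90.0, -0.0, 83.7]
wrist_force: [-0.2, 0.2, -0.2]
gripper_width: 52.2
```

Clear. Close gently and lift.

Call:
{"method": "carry_out", "body": {
  "plan": [0, 0, 0, 0, 0, 0, 0.3, 0, 0, 0, 0, 0, 0, 0.3, 0, 0, 0, 0, 0, 0, 0.3, 0, 0, 0, 0, 0, 0, 0.3],
  "newtons": 15
}}

```text
t: 17.02
ee_pos: [489.1, 2.8, 36.5]
ee_rot: [-90.0, 0.0, 83.7]
wrist_force: [0.2, 0.3, -0.7]
gripper_width: 43.5
```

Call:
{"method": "carry_out", "body": {
  "plan": [0, -0.003, 0, 0, 0, 0, 0.3, 0, -0.007, 0, 0, 0, 0, 0.3, 0, -0.02, 0, 0, 0, 0, 0.3, 0, -0.03, 0, 0, 0, 0, 0.3, 0, -0.02, 0, 0, 0, 0, 0.3, 0, 0, 0, 0, 0, 0, 0.3]
}}

```text
t: 17.77
ee_pos: [490.3, 2.6, 118.3]
ee_rot: [-90.2, 0.0, 83.7]
wrist_force: [0.1, 0.5, -0.6]
gripper_width: 43.7
```

```bash
python3 shot.py l3 270,170,380,265 280,120,400,240;python3 plan.py set 489.04 2.83 116.45 83.7;python3 plan.py go 610 275 100 90.8 10 0.3
```

```text
0.0284,0.0016,-0.009,0,-0.71,0,0.3,
0.0283,0.0017,-0.0094,0,-0.71,0,0.3,
0.0281,0.0016,-0.0097,0,-0.71,0,0.3,
0.028,0.0017,-0.0101,0,-0.71,0,0.3,
0.0279,0.0016,-0.0104,0,-0.71,0,0.3,
0.0278,0.0017,-0.0108,0,-0.71,0,0.3,
0.0276,0.0016,-0.0111,0,-0.71,0,0.3,
0.0275,0.0017,-0.0115,0,-0.71,0,0.3,
0.0273,0.0016,-0.0118,0,-0.71,0,0.3,
0.0272,0.0017,-0.0122,0,-0.71,0,0.3
cmd [610.03 274.96  99.95] 90.8
```

View pics/side_l3_z.png

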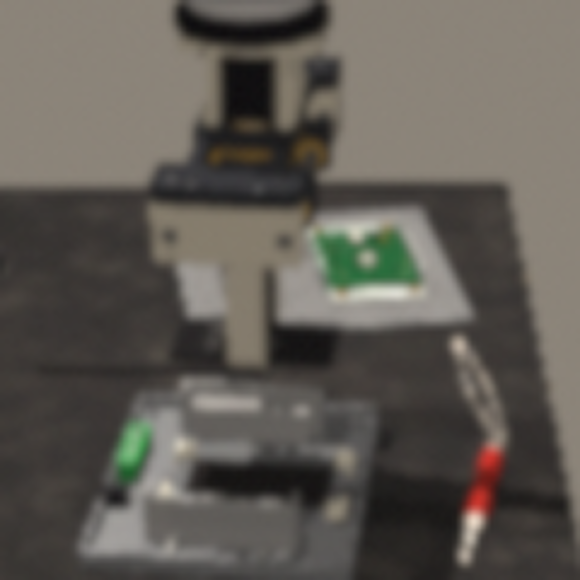

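Call:
{"method": "carry_out", "body": {
  "plan": [0.0284, 0.0016, -0.009, 0, -0.71, 0, 0.3, 0.0283, 0.0017, -0.0094, 0, -0.71, 0, 0.3, 0.0281, 0.0016, -0.0097, 0, -0.71, 0, 0.3, 0.028, 0.0017, -0.0101, 0, -0.71, 0, 0.3, 0.0279, 0.0016, -0.0104, 0, -0.71, 0, 0.3, 0.0278, 0.0017, -0.0108, 0, -0.71, 0, 0.3, 0.0276, 0.0016, -0.0111, 0, -0.71, 0, 0.3, 0.0275, 0.0017, -0.0115, 0, -0.71, 0, 0.3, 0.0273, 0.0016, -0.0118, 0, -0.71, 0, 0.3, 0.0272, 0.0017, -0.0122, 0, -0.71, 0, 0.3]
}}

```text
t: 19.12
ee_pos: [609.5, 275.6, 97.9]
ee_rot: [-89.8, 0.0, 90.8]
wrist_force: [1.1, -0.2, -0.5]
gripper_width: 43.6
```

Call:
{"method": "carry_out", "body": {
  "plan": [0, 0.02, 0, 0, 0, 0, 0.3, 0, 0.015, 0, 0, 0, 0, 0.3, 0, 0.015, 0, 0, 0, 0, 0.3, 0, 0, 0, 0, 0, 0, 0.3]
}}

```text
t: 19.62
ee_pos: [608.8, 274.2, 47.9]
ee_rot: [-89.8, 0.1, 90.8]
wrist_force: [-0.7, -0.4, -0.8]
gripper_width: 43.4
```

```bash
python3 shot.py t3 145,130,255,270 220,200,380,340
```

```text
(no output)
```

View pics/side_t3_z.png

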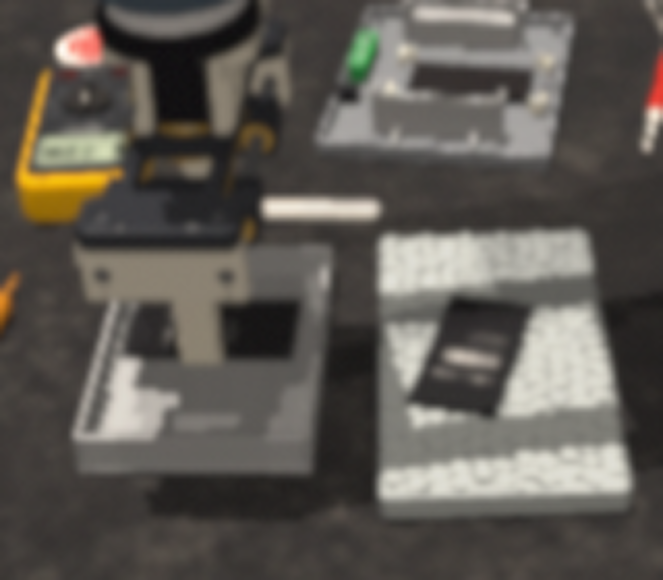

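View pics/top_t3_z.png

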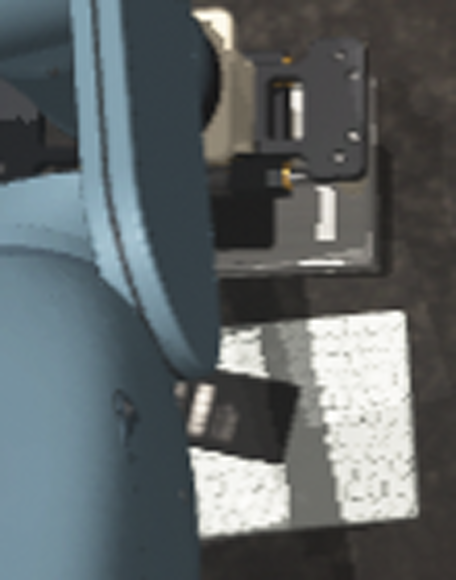

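Call:
{"method": "carry_out", "body": {
  "plan": [0, 0.01, 0, 0, 0, 0, 0.3, 0, 0.006, 0, 0, 0, 0, 0.3, 0, 0.003, 0, 0, 0, 0, 0.3, 0, 0.0008, 0, 0, 0, 0, 0.3, 0, 0, 0, 0, 0, 0, 0.3]
}}

```text
t: 20.35
ee_pos: [610.1, 275.0, 30.3]
ee_rot: [-90.0, -0.0, 90.8]
wrist_force: [0.0, 0.3, -1.4]
gripper_width: 43.2
```

Call:
{"method": "carry_out", "body": {
  "plan": [0, 0.0006, 0, 0, 0, 0, 0.3, 0, 0, 0, 0, 0, 0, -0.2, 0, 0, 0, 0, 0, 0, -0.2, 0, 0, 0, 0, 0, 0, -0.2, 0, -0.02, 0, 0, 0, 0, -0.2, 0, -0.05, 0, 0, 0, 0, -0.2, 0, 0, 0, 0, 0, 0, -0.2]
}}

```text
t: 21.22
ee_pos: [613.5, 276.0, 106.1]
ee_rot: [-90.6, -0.1, 90.8]
wrist_force: [0.2, 0.1, 0.4]
gripper_width: 55.6
```

```bash
python3 shot.py r3 145,130,255,270 220,200,380,340;python3 plan.py set 610.03 274.96 99.55 90.8;python3 plan.py go 479.9 281.3 90 -12.2 12 -0.2
```

```text
0.0007,0.0008,0.0108,0,8.58,0,-0.2,
-0.0009,0.0008,0.0108,0,8.58,0,-0.2,
-0.0026,0.0008,0.0106,0,8.58,0,-0.2,
-0.0041,0.0008,0.0101,0,8.58,0,-0.2,
-0.0055,0.0008,0.0093,0,8.59,0,-0.2,
-0.0069,0.0008,0.0084,0,8.58,0,-0.2,
-0.0081,0.0008,0.0073,0,8.59,0,-0.2,
-0.009,0.0008,0.006,0,8.58,0,-0.2,
-0.0098,0.0008,0.0046,0,8.59,0,-0.2,
-0.0104,0.0008,0.003,0,8.58,0,-0.2,
-0.0108,0.0008,0.0014,0,8.59,0,-0.2,
-0.0109,0.0008,-0.0001,0,8.58,0,-0.2
cmd [479.88 281.35  89.95] -12.2
```

View pics/side_r3_z.png

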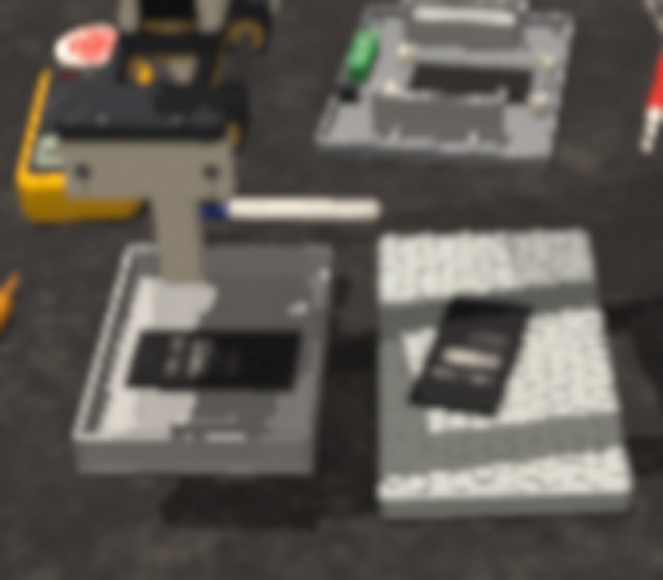

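Call:
{"method": "carry_out", "body": {
  "plan": [0.0007, 0.0008, 0.0108, 0, 8.58, 0, -0.2, -0.0009, 0.0008, 0.0108, 0, 8.58, 0, -0.2, -0.0026, 0.0008, 0.0106, 0, 8.58, 0, -0.2, -0.0041, 0.0008, 0.0101, 0, 8.58, 0, -0.2, -0.0055, 0.0008, 0.0093, 0, 8.59, 0, -0.2, -0.0069, 0.0008, 0.0084, 0, 8.58, 0, -0.2, -0.0081, 0.0008, 0.0073, 0, 8.59, 0, -0.2, -0.009, 0.0008, 0.006, 0, 8.58, 0, -0.2, -0.0098, 0.0008, 0.0046, 0, 8.59, 0, -0.2, -0.0104, 0.0008, 0.003, 0, 8.58, 0, -0.2]
}}

```text
t: 22.58
ee_pos: [500.4, 280.0, 90.5]
ee_rot: [-90.0, 0.1, 4.7]
wrist_force: [-0.3, 0.1, 0.2]
gripper_width: 55.9
```

Call:
{"method": "carry_out", "body": {
  "plan": [-0.0108, 0.0008, 0.0014, 0, 8.59, 0, -0.2, -0.0109, 0.0008, -0.0001, 0, 8.58, 0, -0.2, 0, 0.02, 0, 0, 0, 0, -0.2, 0, 0.015, 0, 0, 0, 0, -0.2, 0, 0, 0, 0, 0, 0, -0.2]
}}

```text
t: 23.2
ee_pos: [478.5, 280.8, 53.2]
ee_rot: [-90.1, 0.2, -12.2]
wrist_force: [-0.9, -0.0, 0.3]
gripper_width: 55.7
```

```bash
python3 shot.py g4 145,130,255,270 280,230,390,330
```

```text
(no output)
```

View pics/side_g4_z.png

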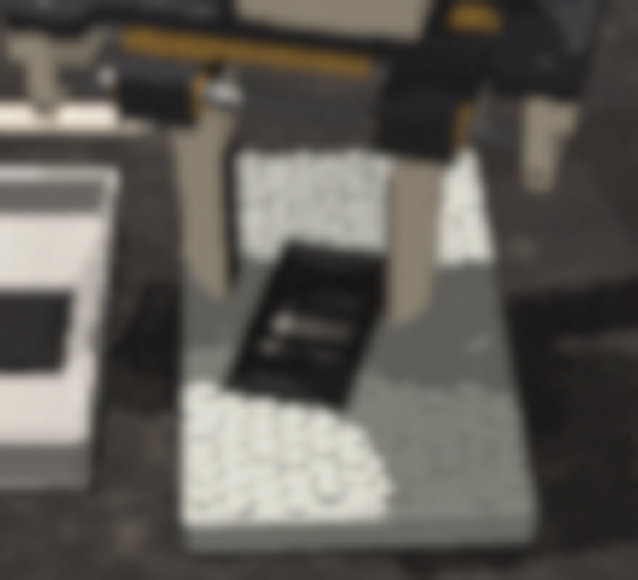

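Call:
{"method": "carry_out", "body": {
  "plan": [0, 0.007, 0, 0, 0, 0, -0.2, 0, 0.004, 0, 0, 0, 0, -0.2, 0, 0.0014, 0, 0, 0, 0, -0.2, 0, 0, 0, 0, 0, 0, -0.2]
}}

```text
t: 23.8
ee_pos: [479.9, 281.4, 42.5]
ee_rot: [-90.0, 0.0, -12.2]
wrist_force: [-0.5, -0.6, -0.4]
gripper_width: 55.9
```

```bash
python3 shot.py g5 145,130,255,270 280,230,390,330
```

```text
(no output)
```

View pics/side_g5_z.png

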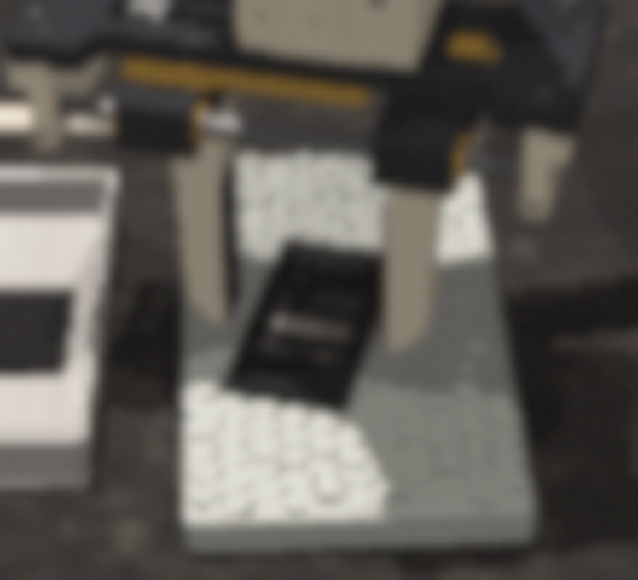

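Call:
{"method": "carry_out", "body": {
  "plan": [0, 0, 0, 0, 0, 0, 0.1, 0, 0, 0, 0, 0, 0, 0.3, 0, 0, 0, 0, 0, 0, 0.3, 0, 0, 0, 0, 0, 0, 0.3, 0, 0, 0, 0, 0, 0, 0.3],
  "newtons": 15
}}

```text
t: 24.52
ee_pos: [480.0, 281.4, 42.7]
ee_rot: [-90.0, -0.0, -12.2]
wrist_force: [0.8, 0.4, 0.9]
gripper_width: 43.4
```

Call:
{"method": "carry_out", "body": {
  "plan": [0, -0.003, 0, 0, 0, 0, 0.3, 0, -0.007, 0, 0, 0, 0, 0.3, 0, -0.02, 0, 0, 0, 0, 0.3, 0, -0.02, 0, 0, 0, 0, 0.3, 0, -0.02, 0, 0, 0, 0, 0.3, 0, 0, 0, 0, 0, 0, 0.3]
}}

```text
t: 25.28
ee_pos: [481.1, 281.8, 114.4]
ee_rot: [-89.9, -0.2, -12.2]
wrist_force: [0.8, -0.3, -1.0]
gripper_width: 43.7
```

```bash
python3 shot.py l4 100,110,255,270 280,190,390,300;python3 plan.py set 479.88 281.35 112.55 -12.2;python3 plan.py go 489 2.8 90 83.7 13 0.3
```

```text
0.0052,0.0017,-0.0208,0,-7.38,0,0.3,
0.0025,0.0017,-0.0213,0,-7.38,0,0.3,
-0.0003,0.0017,-0.0214,0,-7.38,0,0.3,
-0.003,0.0017,-0.0212,0,-7.38,0,0.3,
-0.0057,0.0018,-0.0207,0,-7.38,0,0.3,
-0.0083,0.0017,-0.0198,0,-7.38,0,0.3,
-0.0108,0.0018,-0.0185,0,-7.37,0,0.3,
-0.0131,0.0017,-0.017,0,-7.38,0,0.3,
-0.0151,0.0018,-0.0152,0,-7.37,0,0.3,
-0.017,0.0017,-0.0131,0,-7.38,0,0.3,
-0.0185,0.0018,-0.0108,0,-7.37,0,0.3,
-0.0197,0.0017,-0.0084,0,-7.38,0,0.3,
-0.0207,0.0017,-0.0057,0,-7.37,0,0.3
cmd [488.98   2.78  90.05] 83.7
```

View pics/side_l4_z.png

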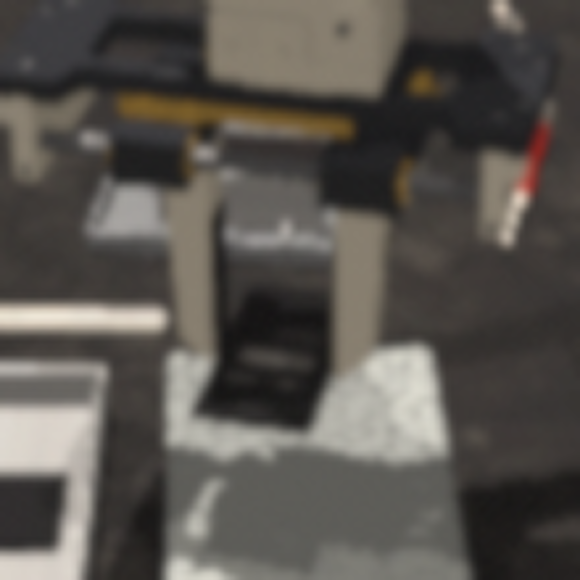

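View pics/top_l4_z.png

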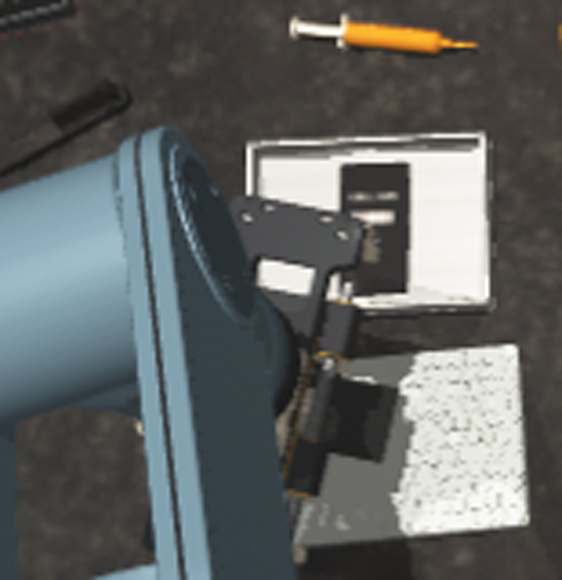

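Call:
{"method": "carry_out", "body": {
  "plan": [0.0052, 0.0017, -0.0208, 0, -7.38, 0, 0.3, 0.0025, 0.0017, -0.0213, 0, -7.38, 0, 0.3, -0.0003, 0.0017, -0.0214, 0, -7.38, 0, 0.3, -0.003, 0.0017, -0.0212, 0, -7.38, 0, 0.3, -0.0057, 0.0018, -0.0207, 0, -7.38, 0, 0.3, -0.0083, 0.0017, -0.0198, 0, -7.38, 0, 0.3, -0.0108, 0.0018, -0.0185, 0, -7.37, 0, 0.3, -0.0131, 0.0017, -0.017, 0, -7.38, 0, 0.3, -0.0151, 0.0018, -0.0152, 0, -7.37, 0, 0.3, -0.017, 0.0017, -0.0131, 0, -7.38, 0, 0.3]
}}

```text
t: 26.62
ee_pos: [486.1, 66.4, 94.1]
ee_rot: [-89.9, 0.0, 61.8]
wrist_force: [-0.2, -0.3, -0.8]
gripper_width: 43.4
```

Call:
{"method": "carry_out", "body": {
  "plan": [-0.0185, 0.0018, -0.0108, 0, -7.37, 0, 0.3, -0.0197, 0.0017, -0.0084, 0, -7.38, 0, 0.3, -0.0207, 0.0017, -0.0057, 0, -7.37, 0, 0.3, 0, 0.02, 0, 0, 0, 0, 0.3, 0, 0.015, 0, 0, 0, 0, 0.3, 0, 0, 0, 0, 0, 0, 0.3, 0, 0, 0, 0, 0, 0, 0.3]
}}

```text
t: 27.5
ee_pos: [489.0, 3.1, 55.0]
ee_rot: [-90.0, -0.0, 83.7]
wrist_force: [0.7, 0.1, -0.6]
gripper_width: 43.6
```

```bash
python3 shot.py p4 270,170,380,265 290,160,380,250
```

```text
(no output)
```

View pics/side_p4_z.png

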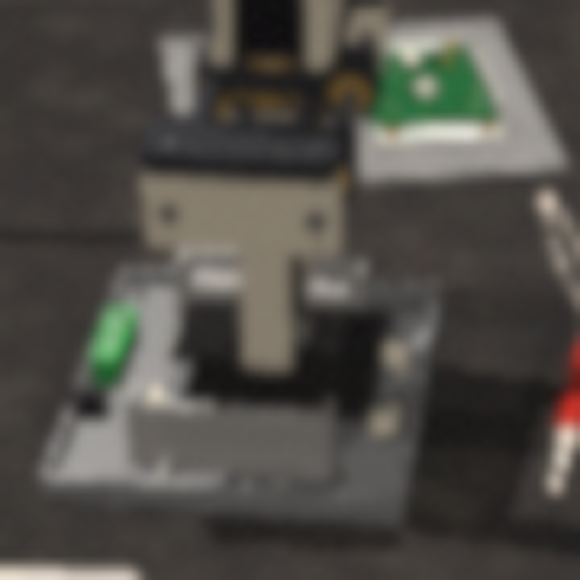

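View pics/top_p4_z.png

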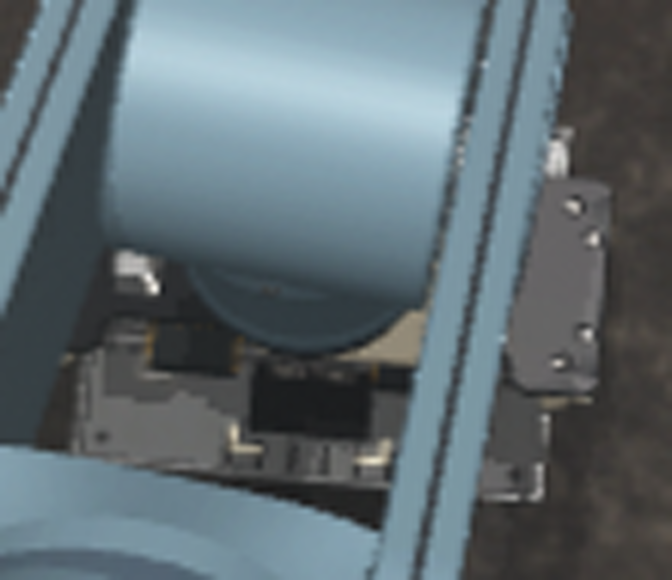

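```bash
python3 - <<'E'
from h import *
q=np.array([(252,427),(371,440)])/6.105+[270,170]-.42
P=onz("top",q,33.5);print(P.round(1),P.mean(0).round(1))
E
```

```text
[[449.3  26.9  33.5]
 [443.9 -15.6  33.5]] [446.6   5.7  33.5]
```

Call:
{"method": "carry_out", "body": {
  "plan": [0, 0.007, 0, 0, 0, 0, 0.3, 0, 0.005, 0, 0, 0, 0, 0.3, 0, 0.003, 0, 0, 0, 0, 0.3, 0, 0.002, 0, 0, 0, 0, 0.3, 0, 0.001, 0, 0, 0, 0, 0.3, 0, 0, 0, 0, 0, 0, 0.3]
}}

```text
t: 28.35
ee_pos: [489.0, 2.8, 37.0]
ee_rot: [-90.0, -0.0, 83.7]
wrist_force: [0.6, -0.1, -0.5]
gripper_width: 43.8
```

Call:
{"method": "carry_out", "body": {
  "plan": [0, 0.0004, 0, 0, 0, 0, 0.3, 0, 0, 0, 0, 0, 0, 0, 0, 0, 0, 0, 0, 0, -0.116, 0, 0, 0, 0, 0, 0, -0.116, 0, 0, 0, 0, 0, 0, -0.116, 0, -0.01, 0, 0, 0, 0, -0.116, 0, -0.03, 0, 0, 0, 0, -0.116, 0, -0.05, 0, 0, 0, 0, -0.116]
}}

```text
t: 29.35
ee_pos: [487.8, 3.0, 126.9]
ee_rot: [-89.8, -0.0, 83.7]
wrist_force: [1.3, -0.3, -0.1]
gripper_width: 52.0
```

```bash
python3 plan.py set 489 2.8 126.65 83.7;python3 plan.py go 426 -290.6 110 8.6 10 -1
```

```text
-0.0299,0.0017,0.003,0,7.51,0,-1,
-0.03,0.0017,-0.0009,0,7.51,0,-1,
-0.0296,0.0017,-0.0048,0,7.51,0,-1,
-0.0287,0.0017,-0.0086,0,7.51,0,-1,
-0.0274,0.0016,-0.0123,0,7.51,0,-1,
-0.0255,0.0017,-0.0158,0,7.51,0,-1,
-0.0233,0.0016,-0.019,0,7.51,0,-1,
-0.0206,0.0017,-0.0218,0,7.51,0,-1,
-0.0175,0.0016,-0.0244,0,7.51,0,-1,
-0.0142,0.0017,-0.0264,0,7.51,0,-1
cmd [ 425.98 -290.61  109.95] 8.6
```

Call:
{"method": "carry_out", "body": {
  "plan": [-0.0299, 0.0017, 0.003, 0, 7.51, 0, -1, -0.03, 0.0017, -0.0009, 0, 7.51, 0, -1, -0.0296, 0.0017, -0.0048, 0, 7.51, 0, -1, -0.0287, 0.0017, -0.0086, 0, 7.51, 0, -1, -0.0274, 0.0016, -0.0123, 0, 7.51, 0, -1, -0.0255, 0.0017, -0.0158, 0, 7.51, 0, -1, -0.0233, 0.0016, -0.019, 0, 7.51, 0, -1, -0.0206, 0.0017, -0.0218, 0, 7.51, 0, -1, -0.0175, 0.0016, -0.0244, 0, 7.51, 0, -1, -0.0142, 0.0017, -0.0264, 0, 7.51, 0, -1]
}}

```text
t: 30.6
ee_pos: [425.8, -291.7, 110.7]
ee_rot: [-90.0, -0.0, 8.4]
wrist_force: [-0.5, 0.1, -1.0]
gripper_width: 93.0
```

```bash
python3 shot.py r4 260,160,390,265 270,140,400,250; python3 - <<'E'
from h import *
im=cv2.imread("pics/top_r4.png");g=cv2.cvtColor(im,cv2.COLOR_BGR2GRAY)
for z in(15,):
    m=np.zeros_like(g);b=(300,195,345,250);m[b[1]:b[3],b[0]:b[2]]=(g[b[1]:b[3],b[0]:b[2]]<75)*255
    cs,_=cv2.findContours(m,0,1);c=max(cs,key=cv2.contourArea);print(cv2.contourArea(c),cv2.boundingRect(c));P=onz("top",c[:,0].astype(float),z);print(rotrect(P))
E
```

```text
653.0 (311, 204, 22, 39)
(array([486.7,   3.1]), array([86.4, 42. ]), -6.14)
```

View pics/top_r4_z.png

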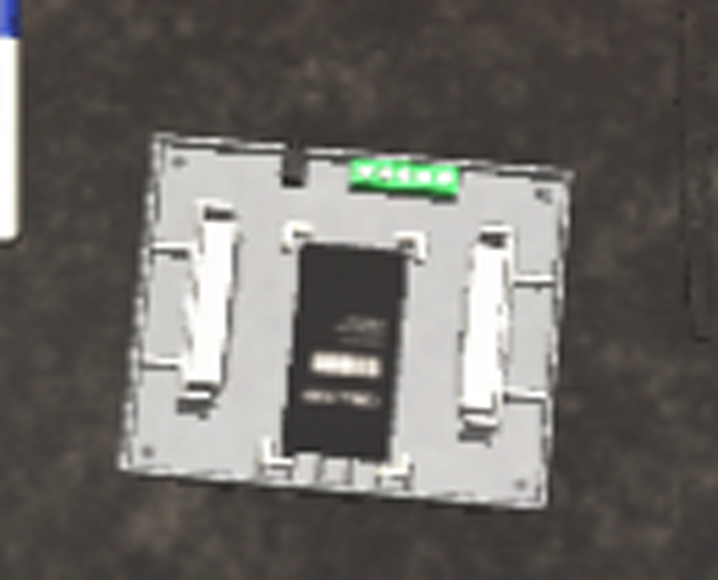

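View pics/side_r4_z.png

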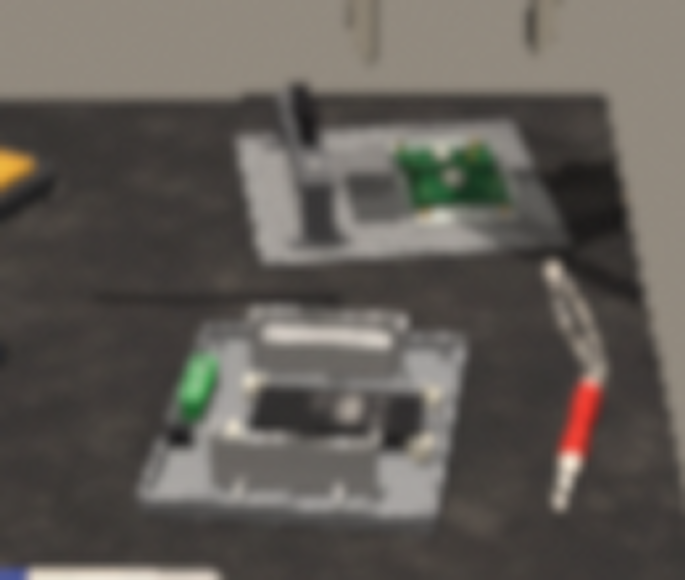

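```bash
python3 - <<'E'
from h import *
for t in("r2","r4"):
    d=np.load(f"pics/top_{t}.npy")
    for v0,v1 in((206,212),(216,222),(226,232),(234,240)):
        uv=np.array([(u,v) for v in range(v0,v1) for u in range(315,330)]);print(t,v0,np.median(cloud("top",d,uv)[:,2]).round(1))
E
```

```text
r2 206 15.7
r2 216 15.6
r2 226 16.3
r2 234 15.8
r4 206 15.6
r4 216 15.9
r4 226 15.6
r4 234 15.9
```

Call:
{"method": "carry_out", "body": {
  "plan": [0, 0.03, 0, 0, 0, 0, -1, 0, 0.025, 0, 0, 0, 0, -1, 0, 0.015, 0, 0, 0, 0, -1, 0, 0.0092, 0, 0, 0, 0, -1, 0, 0, 0, 0, 0, 0, -1, 0, 0, 0, 0, 0, 0, 0, 0, 0, 0, 0, 0, 0, 0, 0, 0, 0, 0, 0, 0, 0, 0, 0, 0, 0, 0, 0, 0],
  "newtons": 25
}}

```text
t: 31.82
ee_pos: [426.2, -290.8, 31.2]
ee_rot: [-90.0, -0.0, 8.6]
wrist_force: [0.4, 0.9, 3.7]
gripper_width: 66.4
```

Call:
{"method": "carry_out", "body": {
  "plan": [0, -0.005, 0, 0, 0, 0, 0, 0, -0.015, 0, 0, 0, 0, 0, 0, -0.03, 0, 0, 0, 0, 0, 0, -0.03, 0, 0, 0, 0, 0, 0, 0, 0, 0, 0, 0, 0]
}}

```text
t: 32.45
ee_pos: [427.4, -292.0, 113.6]
ee_rot: [-90.3, -0.2, 8.6]
wrist_force: [-0.0, 0.1, -1.3]
gripper_width: 66.7
```

```bash
python3 plan.py set 425.98 -290.61 110.75 8.6;python3 plan.py go 502.03 1.74 110 -5.6 9 0
```

```text
0.0132,0.0001,0.0309,0,1.58,0,0,
0.0124,0.0001,0.0312,0,1.58,0,0,
0.0115,0.0001,0.0315,0,1.58,0,0,
0.0106,0.0001,0.0318,0,1.58,0,0,
0.0097,0.0001,0.0321,0,1.58,0,0,
0.0088,0.0001,0.0324,0,1.57,0,0,
0.008,0.0001,0.0326,0,1.58,0,0,
0.0071,0,0.0328,0,1.57,0,0,
0.0061,0.0001,0.0331,0,1.58,0,0
cmd [502.02   1.79 109.95] -5.6
```

Call:
{"method": "carry_out", "body": {
  "plan": [0.0132, 0.0001, 0.0309, 0, 1.58, 0, 0, 0.0124, 0.0001, 0.0312, 0, 1.58, 0, 0, 0.0115, 0.0001, 0.0315, 0, 1.58, 0, 0, 0.0106, 0.0001, 0.0318, 0, 1.58, 0, 0, 0.0097, 0.0001, 0.0321, 0, 1.58, 0, 0, 0.0088, 0.0001, 0.0324, 0, 1.57, 0, 0, 0.008, 0.0001, 0.0326, 0, 1.58, 0, 0, 0.0071, 0, 0.0328, 0, 1.57, 0, 0, 0.0061, 0.0001, 0.0331, 0, 1.58, 0, 0, 0, 0, 0, 0, 0, 0, 0]
}}

```text
t: 33.7
ee_pos: [501.5, 3.8, 109.0]
ee_rot: [-90.0, 0.1, -5.4]
wrist_force: [0.0, -0.9, -1.9]
gripper_width: 66.6
```

Call:
{"method": "carry_out", "body": {
  "plan": [0, 0.015, 0, 0, 0, 0, 0, 0, 0.015, 0, 0, 0, 0, 0, 0, 0.005, 0, 0, 0, 0, 0, 0, 0, 0, 0, 0, 0, 0]
}}

```text
t: 34.2
ee_pos: [501.5, 1.3, 74.1]
ee_rot: [-90.0, 0.1, -5.6]
wrist_force: [0.4, 0.4, -0.9]
gripper_width: 66.9
```

```bash
python3 shot.py p5 270,170,380,265 270,150,400,260
```

```text
(no output)
```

View pics/side_p5_z.png

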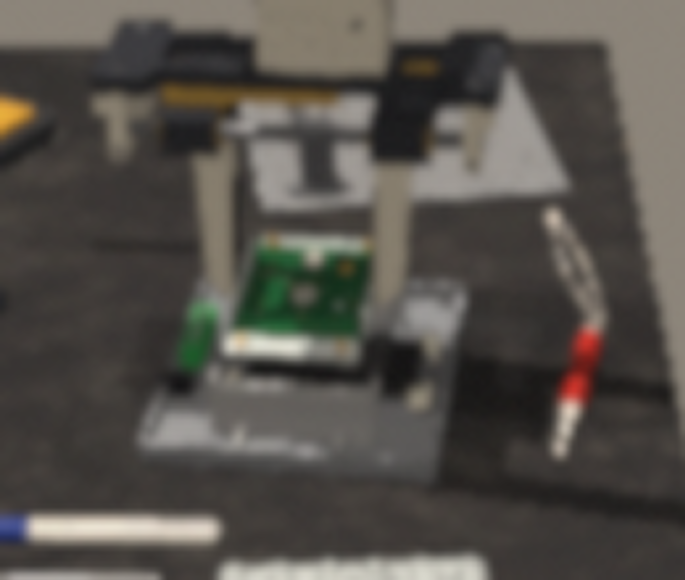

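View pics/top_p5_z.png

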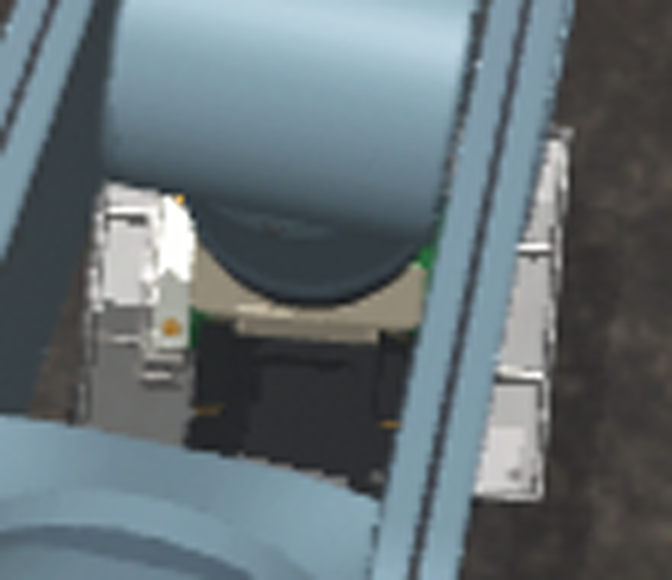

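Call:
{"method": "carry_out", "body": {
  "plan": [0, 0.008, 0, 0, 0, 0, 0, 0, 0.005, 0, 0, 0, 0, 0, 0, 0.004, 0, 0, 0, 0, 0, 0, 0.002, 0, 0, 0, 0, 0, 0, 0.001, 0, 0, 0, 0, 0, 0, 0, 0, 0, 0, 0, 0]
}}

```text
t: 35.05
ee_pos: [502.1, 1.8, 55.0]
ee_rot: [-90.0, -0.0, -5.6]
wrist_force: [0.6, 0.5, -0.9]
gripper_width: 66.5
```

Call:
{"method": "carry_out", "body": {
  "plan": [0, 0.0006, 0, 0, 0, 0, 0, 0, 0.0004, 0, 0, 0, 0, 0, 0, 0, 0, 0, 0, 0, 0]
}}

```text
t: 35.42
ee_pos: [502.1, 1.7, 54.2]
ee_rot: [-90.0, -0.0, -5.6]
wrist_force: [-0.0, -0.2, 1.9]
gripper_width: 66.6
```

Contact at the expected height. Release and rise.

Call:
{"method": "carry_out", "body": {
  "plan": [0, 0, 0, 0, 0, 0, -0.7, 0, 0, 0, 0, 0, 0, -0.9, 0, 0, 0, 0, 0, 0, -0.9, 0, 0, 0, 0, 0, 0, -0.9, 0, -0.025, 0, 0, 0, 0, -0.9, 0, -0.05, 0, 0, 0, 0, -0.9, 0, -0.01, 0, 0, 0, 0, 0.1]
}}

```text
t: 36.3
ee_pos: [504.0, 1.4, 142.0]
ee_rot: [-90.0, -0.3, -5.6]
wrist_force: [-0.3, -0.7, 0.4]
gripper_width: 82.4
```

```bash
python3 plan.py set 502.02 1.79 138.95 -5.6;python3 plan.py go 514.97 -277.01 130 8.6 9 0.1
```

```text
0.0045,0.001,-0.0307,0,-1.58,0,0.1,
0.0036,0.001,-0.0308,0,-1.58,0,0.1,
0.0028,0.001,-0.0309,0,-1.58,0,0.1,
0.0019,0.001,-0.0309,0,-1.58,0,0.1,
0.001,0.001,-0.031,0,-1.58,0,0.1,
0.0002,0.001,-0.031,0,-1.57,0,0.1,
-0.0007,0.001,-0.031,0,-1.58,0,0.1,
-0.0015,0.001,-0.031,0,-1.57,0,0.1,
-0.0024,0.0009,-0.0309,0,-1.58,0,0.1
cmd [ 514.93 -276.99  130.05] 8.6
```

Call:
{"method": "carry_out", "body": {
  "plan": [0.0045, 0.001, -0.0307, 0, -1.58, 0, 0.1, 0.0036, 0.001, -0.0308, 0, -1.58, 0, 0.1, 0.0028, 0.001, -0.0309, 0, -1.58, 0, 0.1, 0.0019, 0.001, -0.0309, 0, -1.58, 0, 0.1, 0.001, 0.001, -0.031, 0, -1.58, 0, 0.1, 0.0002, 0.001, -0.031, 0, -1.57, 0, 0.1, -0.0007, 0.001, -0.031, 0, -1.58, 0, 0.1, -0.0015, 0.001, -0.031, 0, -1.57, 0, 0.1, -0.0024, 0.0009, -0.0309, 0, -1.58, 0, 0.1, 0, 0, 0, 0, 0, 0, 0.1]
}}

```text
t: 37.55
ee_pos: [514.5, -278.7, 129.0]
ee_rot: [-90.0, 0.0, 8.5]
wrist_force: [-1.1, 0.7, -0.1]
gripper_width: 42.0
```

```bash
python3 shot.py r5 270,170,380,265 270,140,400,250; python3 - <<'E'
from h import *
im=cv2.imread("pics/top_r5.png");hsv=cv2.cvtColor(im,cv2.COLOR_BGR2HSV)
gr=((hsv[...,0]>45)&(hsv[...,0]<80)&(hsv[...,1]>120)).astype(np.uint8)*255
gr=cv2.morphologyEx(gr,cv2.MORPH_CLOSE,np.ones((9,9)))
m=np.zeros_like(gr);m[197:236,290:360]=gr[197:236,290:360]
cs,_=cv2.findContours(m,0,1);c=max(cs,key=cv2.contourArea)[:,0]
print(rotrect(onz("top",c,34)))
for t in("r1","r5"):
    d=np.load(f"pics/top_{t}.npy")
    for u0 in(298,306,318,332,345): 
        uv=np.array([(u,v) for u in range(u0,u0+4) for v in range(210,224)]);print(t,np.median(cloud("top",d,uv)[:,2]).round(1))
E
```

```text
(array([509.5,   1.6]), array([87.2, 73.7]), 84.26)
r1 30.2
r1 32.3
r1 33.2
r1 33.3
r1 30.0
r5 30.1
r5 32.0
r5 33.2
r5 33.2
r5 29.5
```

View pics/top_r5_z.png

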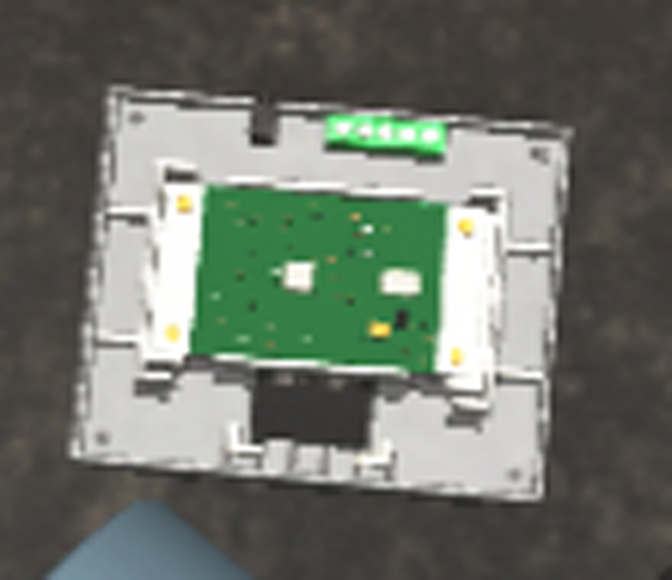

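View pics/side_r5_z.png

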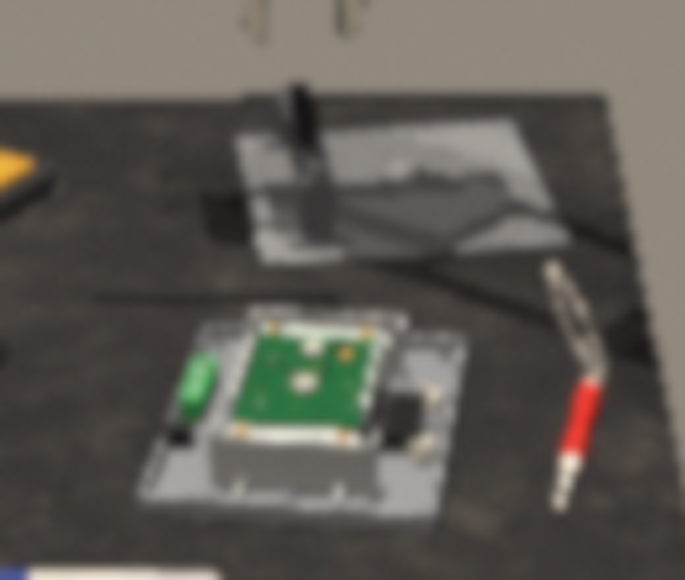

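Call:
{"method": "carry_out", "body": {
  "plan": [0, 0.025, 0, 0, 0, 0, 0.1, 0, 0.02, 0, 0, 0, 0, 0.1, 0, 0.011, 0, 0, 0, 0, 0.1, 0, 0.0056, 0, 0, 0, 0, 0.1, 0, 0, 0, 0, 0, 0, 0.6, 0, 0, 0, 0, 0, 0, 1, 0, 0, 0, 0, 0, 0, 1, 0, 0, 0, 0, 0, 0, 1, 0, 0, 0, 0, 0, 0, 1],
  "newtons": 25
}}

```text
t: 38.78
ee_pos: [515.3, -277.4, 69.3]
ee_rot: [-90.1, -0.1, 8.6]
wrist_force: [-0.7, 0.3, 5.8]
gripper_width: 11.5
```

Call:
{"method": "carry_out", "body": {
  "plan": [0, -0.005, 0, 0, 0, 0, 1, 0, -0.015, 0, 0, 0, 0, 1, 0, -0.03, 0, 0, 0, 0, 1, 0, -0.03, 0, 0, 0, 0, 1, 0, 0, 0, 0, 0, 0, 1]
}}

```text
t: 39.4
ee_pos: [516.5, -278.1, 151.6]
ee_rot: [-90.3, -0.2, 8.6]
wrist_force: [-0.7, -0.6, -0.6]
gripper_width: 11.8
```

```bash
python3 plan.py set 514.93 -276.99 148.45 8.6;python3 plan.py go 500.97 0.96 148 -7 9 1
```

```text
0.0031,0.0001,0.0308,0,1.73,0,1,
0.0022,0,0.0308,0,1.73,0,1,
0.0012,0.0001,0.0309,0,1.73,0,1,
0.0003,0,0.0309,0,1.73,0,1,
-0.0007,0.0001,0.0309,0,1.74,0,1,
-0.0016,0,0.0309,0,1.73,0,1,
-0.0025,0.0001,0.0308,0,1.74,0,1,
-0.0034,0,0.0308,0,1.73,0,1,
-0.0044,0.0001,0.0306,0,1.74,0,1
cmd [500.99   0.97 147.95] -7.0
```

Call:
{"method": "carry_out", "body": {
  "plan": [0.0031, 0.0001, 0.0308, 0, 1.73, 0, 1, 0.0022, 0, 0.0308, 0, 1.73, 0, 1, 0.0012, 0.0001, 0.0309, 0, 1.73, 0, 1, 0.0003, 0, 0.0309, 0, 1.73, 0, 1, -0.0007, 0.0001, 0.0309, 0, 1.74, 0, 1, -0.0016, 0, 0.0309, 0, 1.73, 0, 1, -0.0025, 0.0001, 0.0308, 0, 1.74, 0, 1, -0.0034, 0, 0.0308, 0, 1.73, 0, 1, -0.0044, 0.0001, 0.0306, 0, 1.74, 0, 1, 0, 0, 0, 0, 0, 0, 1]
}}

```text
t: 40.65
ee_pos: [499.9, 2.8, 147.0]
ee_rot: [-90.0, 0.1, -6.8]
wrist_force: [-0.4, -0.9, -0.7]
gripper_width: 11.6
```

Call:
{"method": "carry_out", "body": {
  "plan": [0, 0.02, 0, 0, 0, 0, 1, 0, 0.02, 0, 0, 0, 0, 1, 0, 0.015, 0, 0, 0, 0, 1, 0, 0, 0, 0, 0, 0, 1]
}}

```text
t: 41.15
ee_pos: [500.0, 0.6, 91.6]
ee_rot: [-90.0, 0.2, -7.0]
wrist_force: [0.1, 0.1, -0.6]
gripper_width: 11.5
```

```bash
python3 shot.py p6 270,170,380,265 270,150,400,260
```

```text
(no output)
```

View pics/side_p6_z.png

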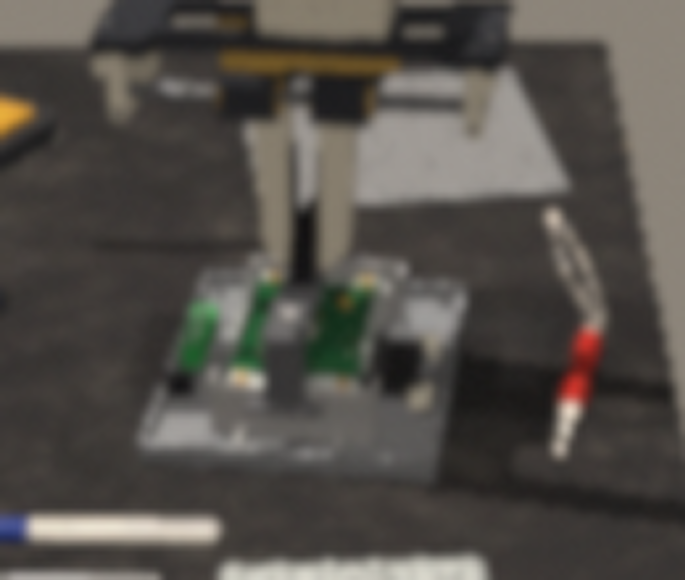

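View pics/top_p6_z.png

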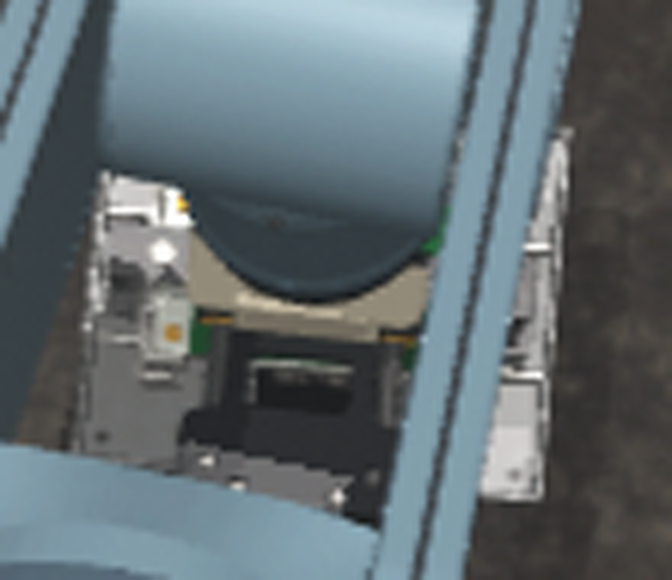

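Call:
{"method": "carry_out", "body": {
  "plan": [0, 0.007, 0, 0, 0, 0, 1, 0, 0.005, 0, 0, 0, 0, 1, 0, 0.003, 0, 0, 0, 0, 1, 0, 0.003, 0, 0, 0, 0, 1, 0, 0, 0, 0, 0, 0, 1]
}}

```text
t: 41.88
ee_pos: [500.9, 1.0, 74.7]
ee_rot: [-90.0, 0.0, -7.0]
wrist_force: [0.2, -0.3, -1.6]
gripper_width: 11.6
```

Call:
{"method": "carry_out", "body": {
  "plan": [0, 0.003, 0, 0, 0, 0, 1, 0, 0.001, 0, 0, 0, 0, 1, 0, 0.0005, 0, 0, 0, 0, 1, 0, 0, 0, 0, 0, 0, 1]
}}

```text
t: 42.38
ee_pos: [501.0, 1.0, 70.5]
ee_rot: [-90.0, -0.0, -7.0]
wrist_force: [-0.3, -0.4, -1.0]
gripper_width: 11.9
```

Call:
{"method": "carry_out", "body": {
  "plan": [0, 0.0005, 0, 0, 0, 0, 1, 0, 0.0004, 0, 0, 0, 0, 1, 0, 0, 0, 0, 0, 0, 1]
}}

```text
t: 42.75
ee_pos: [501.2, 0.9, 70.3]
ee_rot: [-90.0, -0.0, -7.0]
wrist_force: [-1.7, 0.5, 5.6]
gripper_width: 11.8
```

Contact at sole height (70.3, as at pick-up). Release and withdraw.

Call:
{"method": "carry_out", "body": {
  "plan": [0, 0, 0, 0, 0, 0, 0.5, 0, 0, 0, 0, 0, 0, 0.1, 0, 0, 0, 0, 0, 0, 0.1, 0, 0, 0, 0, 0, 0, 0.1, 0, -0.02, 0, 0, 0, 0, 0.1, 0, -0.05, 0, 0, 0, 0, 0.1, 0, -0.05, 0, 0, 0, 0, 0.1]
}}

```text
t: 43.62
ee_pos: [500.1, 1.1, 190.0]
ee_rot: [-90.0, 0.2, -7.0]
wrist_force: [1.2, 0.1, 0.3]
gripper_width: 41.7
```

Call:
{"method": "carry_out", "body": {
  "plan": [0, 0, -0.04, 0, 0, 0, 0.1, 0, 0, -0.04, 0, 0, 0, 0.1, 0, 0, -0.04, 0, 0, 0, 0.1, 0, 0, -0.04, 0, 0, 0, 0.1, 0, 0, -0.04, 0, 0, 0, 0.1, 0, 0, -0.04, 0, 0, 0, 0.1, 0, 0, 0, 0, 0, 0, 0.1, 0, 0, 0, 0, 0, 0, 0.1]
}}

```text
t: 44.62
ee_pos: [471.3, -236.5, 188.9]
ee_rot: [-89.9, 0.1, -7.0]
wrist_force: [-0.8, 0.4, -0.2]
gripper_width: 41.9
```

```bash
python3 shot.py f 270,170,380,265 230,160,400,330; python3 - <<'E'
from h import *
s=ctrl.sense();print(s['t'],s['ee_pos'].round(1),s['wrist_force'].round(1))
im=cv2.imread("pics/top_f.png");x0,y0,sc=270,170,7
c,a=np.array([502,1.8]),np.radians(-6)
R=np.array([[np.cos(a),-np.sin(a)],[np.sin(a),np.cos(a)]])
big=cv2.resize(im[170:255,270:375],None,fx=sc,fy=sc,interpolation=cv2.INTER_CUBIC)
for lx,ly,z,col in(((-10,10),(-75,75),41,(255,0,0)),((-6,6),(-25,25),64,(0,255,255)),((-31,31),(-58,58),29,(255,0,255))):
    q=[(lx[0],ly[0]),(lx[1],ly[0]),(lx[1],ly[1]),(lx[0],ly[1])]
    p=(proj("top",np.c_[np.array(q)@R.T+c,np.full(4,z)])-[x0,y0]+.5)*sc
    cv2.polylines(big,[p.astype(int).reshape(-1,1,2)],True,col,1)
cv2.imwrite("pics/ovf.png",big)
for t in("top0","top_f"):
    d=np.load(f"pics/{t}.npy")
    for u0 in(290,300,343,351):
        v=213 if u0<310 else 218
        uv=np.array([(u,w) for u in range(u0,u0+4) for w in range(v-1,v+2)]);print(t,u0,np.median(cloud("top",d,uv)[:,2]).round(1))
E
```

```text
44.725 [ 471.6 -236.   189.3] [-0.3  0.8  0.2]
top0 290 46.2
top0 300 45.6
top0 343 47.4
top0 351 46.4
top_f 290 46.1
top_f 300 46.6
top_f 343 46.7
top_f 351 45.5
```

View pics/ovf.png

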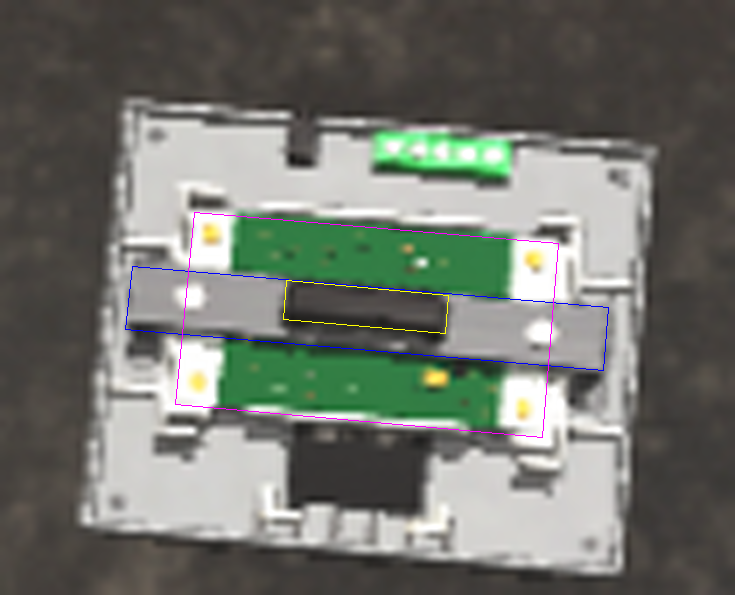

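View pics/side_f_z.png

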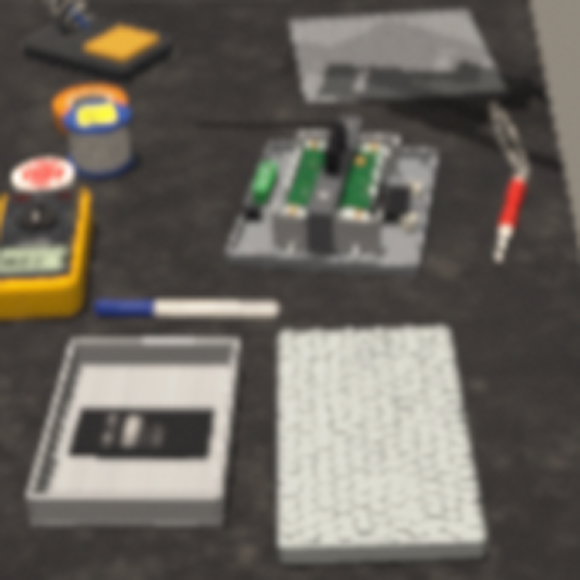

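```bash
python3 -c "
from plant import ctrl
print(ctrl.finish_job())"
```

```text
the job is handed in; nothing more can be done
None
```

The battery change is done and the job is handed in, at about 45 s on the robot's clock. The hand-in reported no verdict.

**Steps taken, in order:**
1. The hold-down bar went onto the parts mat.
2. The sled went beside it on the mat.
3. The old battery went flat into the steel tray.
4. The fresh battery went into the seat.
5. The sled went back on its ledges.
6. The bar went back over it with its feet in the sockets.

**Last checks:**
- **Old battery:** in the side view it lies flat in the tray.
- **Fresh battery:** it lies flat, with its top at 15.6–15.9 mm by depth, the same as the old one. It points at -6.1°, matching the chassis. Its centre measured about 2 mm towards chassis -x of my estimate of the seat centre. That is within the 4 mm the guides leave, but it is not centred.
- **Sled:** the drawn outline fits the picture, and its heights match the starting picture to within about 0.5 mm.
- **Bar:** the drawn outline fits, and its height matches the starting picture to about 1 mm. It touched down at the same tool height as when it was picked up (70.3 mm). It may stand about 1° off the chassis axis, as it did at the start.
- **Robot:** the arm is withdrawn and touches nothing.

**Disagreements:** depth readings on the bridge top came out 4–6 mm above its nominal 41 mm, in both the first and last pictures. I compared them only with each other.

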